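# Gang-punch neck heel blocks in a toggle-clamp jig

## Robot

A 6-joint arm with a two-finger parallel gripper is mounted at the origin on the work surface. World frame = base frame: x ahead of the robot, y to its left, z up, the work surface at z = 0. Lengths are in m, angles in rad, forces in N, time in s.
With the tool pointing down it reaches from about 0.25 to 0.775 m from the base axis. Payload 4 kg.
Tool frame: the origin (TCP) lies midway between the tips of the shut fingers; the grasp point (between the pads) lies 19 mm behind it; z points along the fingers, y is the line along which they close (so a half turn about z gives the same grasp; the last joint's range is limited). The gripper opens to 94 mm and grips with 3 to 60 N. Pads are 16 mm wide; open, the fingers measure 119 mm over their backs; the gripper's body (75 mm by 177 mm) begins 78 mm behind the grasp point.
Start: joints at [1.108, 0.087, 1.371, -0, 1.684, -0.103], TCP at [0.194, 0.515, 0.206] pointing down, gripper open.
Joint ranges: [-3.1, 3.1], [-0.76, 2.03], [0.27, 2.55], [-1.08, 4.22], [0.17, 2.65], [-2.57, 2.57]. Speed limits (rad/s): [2.79, 2.79, 3.14, 3.14, 3.14, 3.14].

## Interface

Orientations are given as [roll, pitch, yaw] about the fixed x, y, z axes, in that order (R = Rz(yaw) Ry(pitch) Rx(roll)).
In Python, from bench import get_obs, snapshot, close_job gives the robot as it stands. The module is installed in compiled form; this text tells all that it offers.
- The arm moves only by the tool drive_tool, never from a script. Its argument "commands" is a list of rows, each a list of 6 numbers: the shift along the tool's x, y, z in units of 0.04 m (1.0 is 0.04 m), then the turn, a rotation vector about the tool's x, y, z in units of 0.1 rad (1.0 is 0.1 rad). In form: [[dx, dy, dz, wx, wy, wz], ...]. A call has 1 to 20 rows; each row shifts and turns the commanded pose from where the row before left it, along the tool's axes as they then stand; what a row does not reach is not made up. A row lasts 1/8 s, in which the tool goes at most 62.5 mm and 10.7 degrees, less where a joint would pass 70% of its speed; a pose out of reach is approached as far as the arm can. A call with a number of a shift or a turn outside -1 to 1 is refused whole. A call with a gripper value outside its range is refused whole. "gripper" is the closure, from 0 (fully open) to 1 (shut), set as the call begins (left out, the last holds). The fingers move at their own pace and stop on an object; the grip force is fixed at half the most. Time passes only in rows, so rows that do not move let the fingers close. It gives the time, the measured TCP pose, the force, the opening and the grip force at its end, in the units of the state.
- get_obs(): the state, without advancing time (a new reading comes with each control period).
- snapshot(name): name is "scene" or "side" or "wrist"; returns a dict with "image" (420x560x3 uint8, blue, green, red), "range_z" (420x560 float32, m along the optical axis (not along the pixel's ray), 0 where there is no reading), "fx", "fy", "cx", "cy" (pixels), "rvec" (rotation vector, rad) and "tvec" (3), from world to camera coordinates, as OpenCV has them. Camera axes: x right, y down, z forward; pixel columns grow to the right and rows downward; lengths in m; the calibration is good to about 2 mm. A picture is of the moment at which its call begins.
- close_job(): hands the job in; it is judged then, once.
The state is a dict: "time": time; "joint_positions": joint angles; "qvel": joint speeds; "joint_torque": joint torques, N m; "tool_pos": TCP position; "ee_rot": TCP orientation; "wrist_force": force on the tool from outside, world axes, zero at the start; "wrist_torque": the same for the moment, N m; "width": finger opening in m; "finger_force": force on a finger pad.
Only numpy, scipy, OpenCV 4.12 (cv2) and the standard library are available. Lean on these libraries where they do the work, as an engineer would, in place of code of your own. Each camera call takes 0.05 s, during which the arm holds its last target. There are 200 camera calls.

## Task

Lay every heel block that is on the bench into its own slot of the punching jig, close the toggle clamp over centre so that it locks the blocks down, then swing the punch lever all the way to its stop and let it spring back. After that open the clamp fully again and lay all the blocks flat, side by side and not piled, in the cardboard tray. Do not tip over the glue bottle.

Things in the scene. Friction and masses are not known exactly. Their poses are not given: they have to be found in the camera images.
- block0_center (a point): centre of a brown wooden heel block, 30 x 110 x 30 mm (x, y, z; square in section, y is its long axis), 75 g, with a dark slot line on its top; the three blocks are alike and only two or three of them are present (None from the start = absent). They start lying flat on the bench to the robot's right, about 70 mm or more apart
- block1_center (a point): centre of a brown wooden heel block, 30 x 110 x 30 mm (x, y, z; square in section, y is its long axis), 75 g, with a dark slot line on its top; the three blocks are alike and only two or three of them are present (None from the start = absent). They start lying flat on the bench to the robot's right, about 70 mm or more apart
- block2_center (a point): centre of a brown wooden heel block, 30 x 110 x 30 mm (x, y, z; square in section, y is its long axis), 75 g, with a dark slot line on its top; the three blocks are alike and only two or three of them are present (None from the start = absent). They start lying flat on the bench to the robot's right, about 70 mm or more apart
- slot0 (a point): centre of a block lying in the slot nearest the robot; slots are 66 mm apart along this frame's x, and a block lies along its y, either way round; any block may use any slot. The jig is fixed to the bench and all its frames are parallel, z up
- slot1 (a point): centre of a block lying in the middle slot. A slot is a place on the plywood base (its top 12 mm above the bench, 15 mm below this point) between round-topped steel posts 15 mm high, 10 mm thick: two on each side, 42 mm either way from the middle, leaving 3 mm beside the block, and one beyond each end, leaving 5 mm; the middle 70 mm is free for fingers
- slot2 (a point): centre of a block lying in the slot farthest from the robot, like the others
- clamp_handle (a joint): angle of the toggle clamp's handle at the jig's +y side: 0 = open, leaning 0.90 rad from upright towards the jig's +y; grows as it swings up and over towards -y (the blocks); over centre at about 0.75, beyond which it snaps on by itself, before which it falls back open; 1.05 = locked at its stop, 0.15 rad past upright. Takes 4 to 8 N at the grip, either way
- clamp_grip (a point): point on the black round grip of the clamp handle, 100 mm from its hinge, moves with the handle; the grip is 18 mm thick and runs from 45 to 120 mm from the hinge
- clamp_hinge (a point): hinge of the clamp handle, its axis along the jig's x, 62 mm above the bench. The handle carries a 160 mm hold-down bar with three sprung rubber-tipped spindles: open, it stands up, its spindle tips 75 mm to the +y side of the slot middles, its top 130 mm above the bench; locked, it lies across all three slots, 35 mm to +y of their middles
- punch_lever (a joint): angle of the sprung punch lever at the jig's -y side: 0 = home, leaning 0.50 rad from upright towards -y of the jig; grows as it is swung towards +y (towards the blocks); 0.85 = its stop, leaning 0.35 rad towards +y; about 2 to 5 N at the grip; it drives a bar with three punches against the ends of the blocks and springs back home when let go
- lever_grip (a point): point on the round wooden grip of the punch lever, 100 mm from its hinge, moves with the lever; the grip is 18 mm thick and runs from 60 to 120 mm from the hinge
- lever_hinge (a point): point on the hinge axis of the punch lever, which runs along the jig's x; fixed to the jig; 48 mm above the bench
- tray_in (a point): centre of the inner floor (5 mm above the bench) of the open cardboard tray to the robot's left, fixed; inside 230 mm along its x and 150 mm along its y, walls 42 mm high from the bench; three blocks fit side by side lying along y, 62 mm apart
- glue: white glue bottle with red cap, 56 mm across, 150 mm high, stands beyond the jig and tray; leave standing; origin at its foot, z up along it
There are look-alikes about, which are no part of the job. What is shaped like the part that bears block1_center but turquoise is not meant. Leave any yellow look-alike of the part that bears block2_center alone.

How it is judged:
On the way, in this order (a step that is already met when the one before it is completed fails the run):
1. all blocks lie in slots of the jig, let go, with the clamp still open (((x of block0_center in the frame of slot0 between -0.007 and 0.007 m and y of block0_center in the frame of slot0 between -0.012 and 0.012 m and z of block0_center in the frame of slot0 between -0.006 and 0.006 m) or (x of block0_center in the frame of slot1 between -0.007 and 0.007 m and y of block0_center in the frame of slot1 between -0.012 and 0.012 m and z of block0_center in the frame of slot1 between -0.006 and 0.006 m) or (x of block0_center in the frame of slot2 between -0.007 and 0.007 m and y of block0_center in the frame of slot2 between -0.012 and 0.012 m and z of block0_center in the frame of slot2 between -0.006 and 0.006 m)) and angle between the y axis of each of block0_center, block1_center, block2_center and the y axis of slot1, either way round below 0.15 rad and ((x of block1_center in the frame of slot0 between -0.007 and 0.007 m and y of block1_center in the frame of slot0 between -0.012 and 0.012 m and z of block1_center in the frame of slot0 between -0.006 and 0.006 m) or (x of block1_center in the frame of slot1 between -0.007 and 0.007 m and y of block1_center in the frame of slot1 between -0.012 and 0.012 m and z of block1_center in the frame of slot1 between -0.006 and 0.006 m) or (x of block1_center in the frame of slot2 between -0.007 and 0.007 m and y of block1_center in the frame of slot2 between -0.012 and 0.012 m and z of block1_center in the frame of slot2 between -0.006 and 0.006 m)) and ((x of block2_center in the frame of slot0 between -0.007 and 0.007 m and y of block2_center in the frame of slot0 between -0.012 and 0.012 m and z of block2_center in the frame of slot0 between -0.006 and 0.006 m) or (x of block2_center in the frame of slot1 between -0.007 and 0.007 m and y of block2_center in the frame of slot1 between -0.012 and 0.012 m and z of block2_center in the frame of slot1 between -0.006 and 0.006 m) or (x of block2_center in the frame of slot2 between -0.007 and 0.007 m and y of block2_center in the frame of slot2 between -0.012 and 0.012 m and z of block2_center in the frame of slot2 between -0.006 and 0.006 m)) and value of joint clamp_handle below 0.4 rad and contact force between the fingers and block0 below 0.1 N and contact force between the fingers and block1 below 0.1 N and contact force between the fingers and block2 below 0.1 N), for 0.2 s.
2. the clamp is locked over the blocks in their slots (((x of block0_center in the frame of slot0 between -0.007 and 0.007 m and y of block0_center in the frame of slot0 between -0.012 and 0.012 m and z of block0_center in the frame of slot0 between -0.006 and 0.006 m) or (x of block0_center in the frame of slot1 between -0.007 and 0.007 m and y of block0_center in the frame of slot1 between -0.012 and 0.012 m and z of block0_center in the frame of slot1 between -0.006 and 0.006 m) or (x of block0_center in the frame of slot2 between -0.007 and 0.007 m and y of block0_center in the frame of slot2 between -0.012 and 0.012 m and z of block0_center in the frame of slot2 between -0.006 and 0.006 m)) and angle between the y axis of each of block0_center, block1_center, block2_center and the y axis of slot1, either way round below 0.15 rad and ((x of block1_center in the frame of slot0 between -0.007 and 0.007 m and y of block1_center in the frame of slot0 between -0.012 and 0.012 m and z of block1_center in the frame of slot0 between -0.006 and 0.006 m) or (x of block1_center in the frame of slot1 between -0.007 and 0.007 m and y of block1_center in the frame of slot1 between -0.012 and 0.012 m and z of block1_center in the frame of slot1 between -0.006 and 0.006 m) or (x of block1_center in the frame of slot2 between -0.007 and 0.007 m and y of block1_center in the frame of slot2 between -0.012 and 0.012 m and z of block1_center in the frame of slot2 between -0.006 and 0.006 m)) and ((x of block2_center in the frame of slot0 between -0.007 and 0.007 m and y of block2_center in the frame of slot0 between -0.012 and 0.012 m and z of block2_center in the frame of slot0 between -0.006 and 0.006 m) or (x of block2_center in the frame of slot1 between -0.007 and 0.007 m and y of block2_center in the frame of slot1 between -0.012 and 0.012 m and z of block2_center in the frame of slot1 between -0.006 and 0.006 m) or (x of block2_center in the frame of slot2 between -0.007 and 0.007 m and y of block2_center in the frame of slot2 between -0.012 and 0.012 m and z of block2_center in the frame of slot2 between -0.006 and 0.006 m)) and value of joint clamp_handle above 0.98 rad), for 0.2 s.
3. with the blocks clamped in their slots the punch lever is at its stop (all of step 2 and value of joint punch_lever above 0.79 rad), for 0.1 s.
4. the punch lever is back home, the clamp still locked (value of joint clamp_handle above 0.98 rad and value of joint punch_lever below 0.08 rad), for 0.2 s.
At the end, for the whole second after the job is handed in: every present block lies flat on the tray's floor inside its walls (centre within 24 mm of the floor, long axis level within 10 degrees), let go and at rest; the clamp handle is open (below 0.15 rad) and the punch lever is home (below 0.08 rad) (x of block0_center in the frame of tray_in between -0.115 and 0.115 m and y of block0_center in the frame of tray_in between -0.075 and 0.075 m and z of each of block0_center, block1_center, block2_center in the frame of tray_in below 0.024 m and angle between each of block0_center, block1_center, block2_center's own y axis and vertical above 1.4 rad and linear speed of each of block0, block1, block2 below 0.03 m/s and x of block1_center in the frame of tray_in between -0.115 and 0.115 m and y of block1_center in the frame of tray_in between -0.075 and 0.075 m and x of block2_center in the frame of tray_in between -0.115 and 0.115 m and y of block2_center in the frame of tray_in between -0.075 and 0.075 m and value of joint clamp_handle below 0.15 rad and value of joint punch_lever below 0.08 rad); the robot touches nothing.
It fails at once if the glue bottle is tipped over (angle between glue's own z axis and vertical above 0.8 rad).
Of block0, block1, block2 only 2 to 3 are there at a start; the rules pass over those that are not, and their reading is None.
At some moment in a run one of block0, block1, block2 may be knocked a few centimetres aside while the robot is not near it.
Once in a run the grip may slacken for a moment while it holds something.
It also fails if it takes over 210 s, if anything falls off the work surface, if the arm or the gripper's body presses on something with over 40 N, if the wrist force passes 120 N, or if a joint passes its speed limit or range.

## Working session

There is one attempt and no reset: what is moved stays moved. The work goes in short steps, Python scripts to look and compute and a tool call to move; the robot and the scene stay as the last step left them, time stands still between calls to the robot, and variables do not carry over. Pictures are saved under pics/ and viewed, at most 14 in all, crops included, and the job is handed in when it is done.

Besides the shell and the picture viewer there is one more tool, called by a JSON object that holds its "api" and its "payload", one argument or row to a line. drive_tool: Moves the arm, as the interface text tells. Its arguments: {"type":"object","properties":{"commands":{"type":"array"},"gripper":{"type":"number"}},"required":["commands"]}

```bash
mkdir -p pics
cat > h.py <<'E'
import numpy as np, cv2
from bench import get_obs, snapshot
from scipy.spatial.transform import Rotation as Ro
def cloud(s):
    z=s["range_z"]; v,u=np.mgrid[:z.shape[0],:z.shape[1]]
    p=np.stack([(u-s["cx"])/s["fx"]*z,(v-s["cy"])/s["fy"]*z,z],-1)
    R=cv2.Rodrigues(np.array(s["rvec"],float))[0]; t=np.array(s["tvec"],float).ravel()
    P=(p-t)@R; P[z<=0]=np.nan
    return P
def proj(s,X):
    q,_=cv2.projectPoints(np.array(X,float).reshape(-1,3),np.array(s["rvec"],float),np.array(s["tvec"],float),np.array([[s["fx"],0,s["cx"]],[0,s["fy"],s["cy"]],[0,0,1]]),None)
    return q.reshape(-1,2)
E
python3 - <<'E'
from h import *
o=get_obs();print(o["time"],o["tool_pos"],o["ee_rot"],o["width"])
for n in("scene","side"):
    s=snapshot(n);cv2.imwrite(f"pics/{n}0.png",s["image"])
    R=cv2.Rodrigues(np.array(s["rvec"],float))[0];print(n,-R.T@np.array(s["tvec"]).ravel(),R[2],s["fx"])
    np.savez(f"{n}0.npz",**s)
E
```

```text
0.0 [0.19341529 0.51428081 0.20433352] [-3.13942724e+00 -1.95253408e-04  2.78183558e+00] 0.09425231800863001
scene [1.29719952 0.10572776 0.99061247] [-0.66476323 -0.1189367  -0.73752553] 473.23620463888096
side [0.40490298 1.16657664 0.97825141] [ 0.07869215 -0.80428829 -0.58900584] 495.54579030396854
```

View pics/scene0.png

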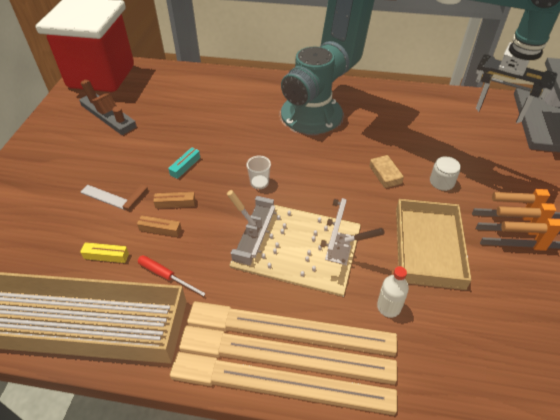

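View pics/side0.png

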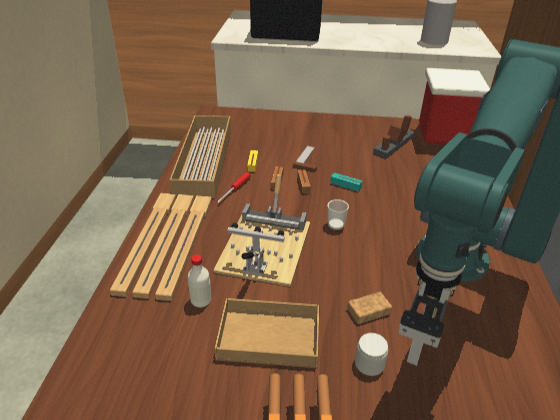

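Two brown blocks are visible, at scene (174,200) and (160,227), with turquoise and yellow decoys beside them. The jig is near (297,245), the tray near (432,243) and the glue near (394,293). Next I'll measure these.

```bash
python3 - <<'E'
from h import *
for n in("scene","side"):
    s=dict(np.load(n+"0.npz"));P=cloud(s);im=s["image"];hsv=cv2.cvtColor(im,cv2.COLOR_BGR2HSV)
    Z=P[...,2]
    def region(m,name,minn=25):
        k,l,st,c=cv2.connectedComponentsWithStats(m.astype(np.uint8))
        for i in range(1,k):
            if st[i,4]<minn: continue
            X=P[l==i]; r=cv2.minAreaRect((X[:,:2]*1000).astype(np.float32))
            print(n,name,c[i].round(),st[i,4],"mean",X.mean(0).round(3),"rect",np.round(r[0],1),np.round(r[1],1),round(r[2],1))
    rg=lambda x0,x1,y0,y1:(P[...,0]>x0)&(P[...,0]<x1)&(P[...,1]>y0)&(P[...,1]<y1)
    region((Z>.024)&(Z<.036)&rg(.2,.8,-.5,-.12),"blocktop")
    region((Z>.008)&(Z<.017)&rg(.3,.8,-.15,.25),"ply",300)
    region((Z>.034)&(Z<.048)&rg(.3,.8,.1,.4),"trayrim",100)
    region((Z>.022)&(Z<.031)&rg(.3,.8,-.15,.2),"post",6)
    region((Z>.1)&(Z<.2)&rg(.3,.8,-.2,.3),"tall",20)
E
python3 - <<'E'
import cv2
a=cv2.imread('pics/scene0.png')[170:310,140:480];b=cv2.imread('pics/side0.png')[160:300,190:340]
cv2.imwrite('pics/c0.png',cv2.resize(a[:,60:300],(800,467),interpolation=2))
cv2.imwrite('pics/c1.png',cv2.resize(b,(640,597),interpolation=2))
E
```

```text
scene blocktop [183. 160.] 259 mean [ 0.323 -0.346  0.027] rect [ 320.8 -345.8] [ 34.6 111.7] 67.7
scene blocktop [173. 197.] 316 mean [ 0.472 -0.329  0.027] rect [ 472.3 -328.8] [ 35.  109.2] 13.6
scene blocktop [158. 223.] 372 mean [ 0.569 -0.339  0.028] rect [ 567.2 -339.4] [111.6  32.8] 87.3
scene blocktop [104. 250.] 419 mean [ 0.674 -0.446  0.028] rect [ 672.8 -446.5] [ 33.2 108.7] 3.5
scene blocktop [119. 292.] 314 mean [ 0.784 -0.359  0.03 ] rect [ 783.8 -360.8] [  5.5 275.8] 4.6
scene ply [301. 253.] 4547 mean [0.588 0.042 0.011] rect [564.7  30.3] [287.9 226.9] 82.7
scene trayrim [409. 223.] 263 mean [0.465 0.31  0.039] rect [477.9 299.5] [105.5 248. ] 63.8
scene trayrim [428. 275.] 126 mean [0.625 0.351 0.039] rect [624.8 350.4] [ 9.2 98.7] 2.1
scene post [259. 170.] 25 mean [ 0.325 -0.117  0.027] rect [ 325.5 -115.7] [ 9.1 29.4] 4.6
scene post [260. 181.] 42 mean [ 0.371 -0.105  0.026] rect [ 367.7 -106.8] [25.6 57.8] 14.2
scene post [261. 212.] 187 mean [ 0.483 -0.079  0.025] rect [492.2 -81.6] [40.7 67.8] 83.6
scene post [289. 212.] 7 mean [ 0.47  -0.006  0.023] rect [4
[... 5292 characters left out ...]
5.8
side post [249. 264.] 16 mean [0.588 0.14  0.026] rect [590.4 137.3] [42.5 10.2] 81.0
side post [255. 262.] 10 mean [0.573 0.129 0.026] rect [573.9 125.7] [ 5.7 18. ] 9.0
side post [260. 267.] 23 mean [0.556 0.148 0.025] rect [553.7 142.9] [48.   7.6] 78.3
side post [176. 269.] 26 mean [0.79  0.182 0.023] rect [787.  179.6] [40.8 19. ] 86.2
side tall [277. 184.] 111 mean [ 0.539 -0.122  0.129] rect [ 539.6 -124. ] [38.6 18.1] 83.4
side tall [256. 234.] 482 mean [0.57  0.126 0.125] rect [570.9 118.4] [ 35.5 160.4] 82.9
side tall [247. 256.] 70 mean [0.58  0.218 0.127] rect [578.4 207.7] [61.8 15.7] 73.8
side tall [197. 268.] 291 mean [0.697 0.276 0.124] rect [696.7 273.4] [44.6 40.4] 28.6
```

View pics/c0.png

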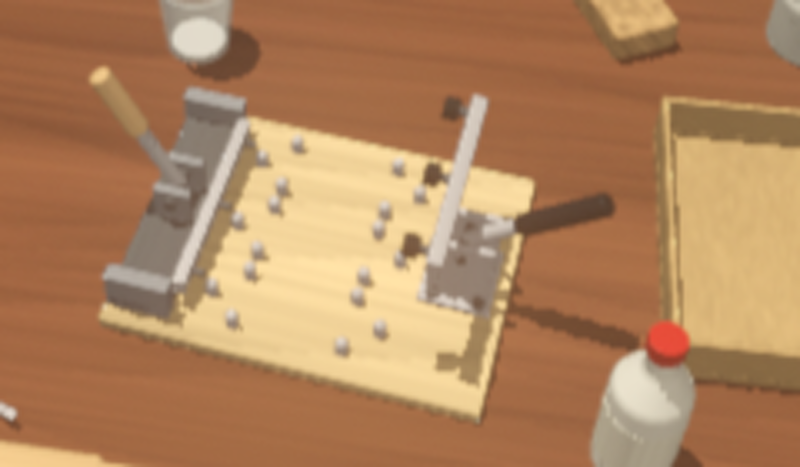

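View pics/c1.png

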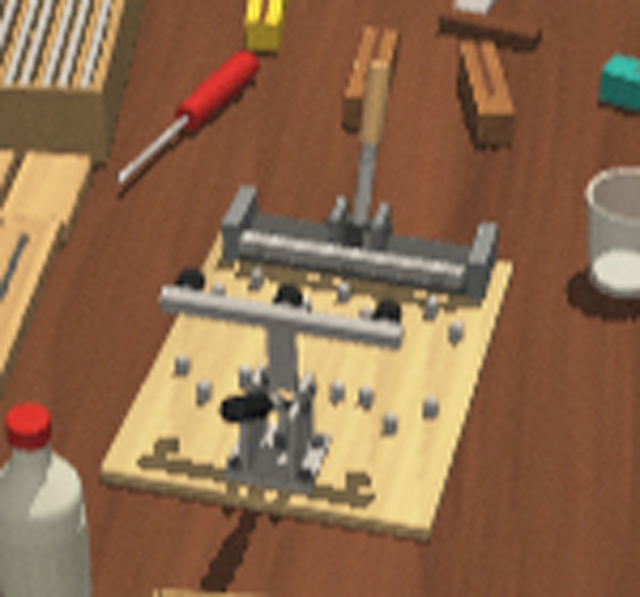

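Run:
```python
from h import *
from scipy.optimize import least_squares
D={n:dict(np.load(n+"0.npz")) for n in("scene","side")}
C={n:cloud(s) for n,s in D.items()}
th0=np.deg2rad(-7.3)
grid=np.array([[66*k+sx,sy] for k in(-1,0,1) for sx in(-23,23) for sy in(-42,42)]+[[66*k,sy] for k in(-1,0,1) for sy in(-65,65)])/1000
pts=[]
for n,s in D.items():
    P=C[n];im=s["image"];Z=P[...,2]
    m=((Z>.020)&(Z<.031)).astype(np.uint8)
    k,l,st,c=cv2.connectedComponentsWithStats(m)
    for i in range(1,k):
        X=P[l==i].mean(0)
        if 4<=st[i,4]<=14 and .42<X[0]<.7 and -.06<X[1]<.11: pts.append(X)
pts=np.array(pts)
def tf(p): 
    c,s=np.cos(p[2]),np.sin(p[2]); return grid@np.array([[c,s],[-s,c]])+p[:2]
best=None
for x0 in np.arange(.53,.59,.008):
  for y0 in np.arange(.0,.06,.008):
    f=lambda p:np.minimum(np.linalg.norm(pts[:,None,:2]-tf(p)[None],axis=2).min(1),.02)
    r=least_squares(f,[x0,y0,th0],loss="soft_l1",f_scale=.003)
    if best is None or r.cost<best.cost: best=r
p=best.x;print("slot1",p[:2],np.rad2deg(p[2]),len(pts),np.sort(f(p)).round(4))
ex=np.array([np.cos(p[2]),np.sin(p[2])]);ey=np.array([-ex[1],ex[0]])
for n in D:
    P=C[n];q=np.stack([(P[...,:2]-p[:2])@ex,(P[...,:2]-p[:2])@ey,P[...,2]],-1)
    for nm,lo,hi in(("lever",[-.05,-.25,.1],[.05,-.1,.2]),("clampgrip",[-.05,.13,.09],[.05,.22,.2]),("bar",[-.09,.06,.1],[.09,.12,.14])):
        X=q[np.all((q>lo)&(q<hi),-1)];print(n,nm,len(X),"jig min",X.min(0).round(3),"max",X.max(0).round(3),"mean",X.mean(0).round(3))
# tray
T=[]
for n in D:
    P=C[n];Z=P[...,2];hsv=cv2.cvtColor(D[n]["image"],cv2.COLOR_BGR2HSV)
    X=P[(P[...,0]>.36)&(P[...,0]<.68)&(P[...,1]>.235)&(P[...,1]<.46)&(Z>.036)&(Z<.046)][:,:2];T.append(X)
    print(n,"tray",X.min(0),X.max(0),cv2.minAreaRect((X*1000).astype(np.float32)))
print(cv2.minAreaRect((np.vstack(T)*1000).astype(np.float32)))
```

```text
slot1 [0.56180392 0.02591514] -7.2757483286371585 35 [0.0009 0.0013 0.0015 0.0015 0.0017 0.0018 0.0019 0.0019 0.0019 0.002
 0.0021 0.0023 0.0023 0.0024 0.0024 0.0025 0.0026 0.0028 0.0028 0.0029
 0.003  0.0031 0.0035 0.0037 0.0038 0.0041 0.0043 0.0045 0.0046 0.005
 0.0052 0.0053 0.0149 0.0195 0.02  ]
scene lever 160 jig min [-0.009 -0.178  0.102] max [ 0.011 -0.136  0.156] mean [ 0.004 -0.155  0.131]
scene clampgrip 227 jig min [-0.008  0.139  0.09 ] max [0.011 0.208 0.143] mean [0.004 0.176 0.118]
scene bar 428 jig min [-0.08   0.074  0.117] max [0.084 0.105 0.134] mean [0.008 0.093 0.128]
side lever 111 jig min [-0.012 -0.171  0.1  ] max [ 0.006 -0.132  0.155] mean [-0.004 -0.149  0.129]
side clampgrip 75 jig min [-0.012  0.145  0.091] max [0.005 0.213 0.144] mean [-0.006  0.19   0.125]
side bar 482 jig min [-0.083  0.075  0.1  ] max [0.077 0.111 0.135] mean [-0.004  0.1    0.125]
scene tray [0.38394732 0.28327107] [0.62978352 0.44878453] ((506.4713439941406, 365.7690734863281), (245.01376342773438, 161.1931915283203), 1.5105410814285278)
side tray [0.38270637 0.26269385] [0.67943134 0.45367302] ((530.8397827148438, 356.0379943847656), (294.4141540527344, 192.375244140625), 1.1596447229385376)
((530.8397827148438, 356.0379943847656), (294.4141540527344, 192.375244140625), 1.1596447229385376)
```

```bash
cat > to.py <<'E'
import sys
from h import *
def jig(x,y): return np.array([.5618+.992*x+.1266*y,.0259-.1266*x+.992*y])
def to(x,y,z,yawdeg,o=None):
    o=o or get_obs(); R=Ro.from_euler("xyz",o["ee_rot"]); T=Ro.from_euler("xyz",[np.pi,0,np.deg2rad(yawdeg)])
    w=(R.inv()*T).as_rotvec()/.1; d=T.inv().apply(np.array([x,y,z])-o["tool_pos"])/.04
    print("t",round(o["time"],2),"turn",w.round(2),"then shift",d.round(2),"| F",np.round(o["wrist_force"],1),"w",round(o["width"],4))
if __name__=="__main__":
    a=[float(v) for v in sys.argv[1:]]; to(*a)
E
python3 to.py 0.470 -.328 .2 103
```

```text
t 0.1 turn [-0.02  0.01  9.84] then shift [-22.07   2.     0.11] | F [ 0.9  0.2 -0.8] w 0.0937
```

{"api": "drive_tool", "payload": {
  "commands": [
    [0,0,0,0,0,0.98],
    [0,0,0,0,0,0.98],
    [0,0,0,0,0,0.98],
    [0,0,0,0,0,0.98],
    [0,0,0,0,0,0.98],
    [0,0,0,0,0,0.98],
    [0,0,0,0,0,0.98],
    [0,0,0,0,0,0.98],
    [0,0,0,0,0,0.98],
    [0,0,0,0,0,0.98],
    [-1,0.2,0,0,0,0],
    [-1,0.2,0,0,0,0],
    [-1,0.2,0,0,0,0],
    [-1,0.2,0,0,0,0],
    [-1,0.2,0,0,0,0],
    [-1,0.2,0,0,0,0],
    [-1,0.2,0,0,0,0],
    [-1,0.2,0,0,0,0],
    [-1,0.2,0,0,0,0],
    [-1,0.2,0,0,0,0]
  ],
  "gripper": 0
}}

```text
time: 2.6
tool_pos: [0.3632, 0.1424, 0.2051]
ee_rot: [-3.141, -0.0, 1.802]
wrist_force: [-0.2, 0.8, 0.5]
width: 0.0941
finger_force: 0.0
```

{"api": "drive_tool", "payload": {
  "commands": [
    [-1,0,0,0,0,0],
    [-1,0,0,0,0,0],
    [-1,0,0,0,0,0],
    [-1,0,0,0,0,0],
    [-1,0,0,0,0,0],
    [-1,0,0,0,0,0],
    [-1,0,0,0,0,0],
    [-1,0,0,0,0,0],
    [-1,0,0,0,0,0],
    [-1,0,0,0,0,0],
    [-1,0,0,0,0,0],
    [-1,0,0,0,0,0],
    [0,0,0,0,0,0],
    [0,0,0,0,0,0]
  ]
}}

```text
time: 4.35
tool_pos: [0.4727, -0.3229, 0.2048]
ee_rot: [-3.141, -0.002, 1.802]
wrist_force: [-0.7, 1.3, 0.6]
width: 0.0943
finger_force: 0.0
```

```bash
cat > blk.py <<'E'
from to import *
import sys
s=snapshot(sys.argv[1] if len(sys.argv)>1 else "wrist"); P=cloud(s); Z=P[...,2]
hsv=cv2.cvtColor(s["image"],cv2.COLOR_BGR2HSV)
m=((Z>.026)&(Z<.036)).astype(np.uint8)
k,l,st,c=cv2.connectedComponentsWithStats(m)
for i in range(1,k):
    if st[i,4]<100: continue
    X=P[l==i]; r=cv2.minAreaRect((X[:,:2]*1000).astype(np.float32))
    print(c[i].round(),st[i,4],"hue",np.median(hsv[l==i],0),"z",np.median(X[:,2]).round(4),"rect",np.round(r[0],1),np.round(r[1],1),round(r[2],1))
cv2.imwrite("pics/last.png",s["image"]);print(get_obs()["tool_pos"].round(4),get_obs()["ee_rot"].round(3))
E
python3 blk.py
```

```text
[476.  11.] 996 hue [20. 31. 99.] z 0.027 rect [ 605.4 -119.2] [71.8 30. ] 13.1
[134. 179.] 2912 hue [ 87. 176. 238.] z 0.0299 rect [ 319.1 -347.5] [ 30.6 110.3] 67.5
[276. 194.] 2713 hue [ 14. 180. 229.] z 0.0302 rect [ 470.  -330.9] [ 30.  110.2] 12.8
[359. 223.] 2590 hue [ 13. 181. 225.] z 0.0303 rect [ 567.  -341.4] [110.3  30.7] 88.3
[542. 249.] 743 hue [ 16. 152.  95.] z 0.0307 rect [ 776.4 -320.9] [  4.2 124.3] 4.1
[470. 227.] 193 hue [  1. 217. 250.] z 0.0265 rect [ 689.8 -315.8] [58.2 10.9] 67.9
[433. 291.] 196 hue [ 28. 206. 255.] z 0.0303 rect [ 676.3 -397.9] [14.9 31.9] 54.4
[ 0.4728 -0.3226  0.2052] [-3.141e+00 -1.000e-03  1.802e+00]
```

```bash
python3 to.py 0.470 -.331 .006 102.8
```

```text
t 4.4 turn [-0.   -0.01  0.08] then shift [-0.19 -0.12  4.98] | F [ 0.5 -0.2  0.3] w 0.0939
```

{"api": "drive_tool", "payload": {
  "commands": [
    [-0.19,-0.12,0.9,0,0,0.08],
    [0,0,0.9,0,0,0],
    [0,0,0.9,0,0,0],
    [0,0,0.9,0,0,0],
    [0,0,0.7,0,0,0],
    [0,0,0.4,0,0,0],
    [0,0,0.26,0,0,0],
    [0,0,0,0,0,0]
  ]
}}

```text
time: 5.4
tool_pos: [0.4701, -0.3317, 0.0071]
ee_rot: [-3.142, -0.0, 1.794]
wrist_force: [-0.5, -0.9, -0.3]
width: 0.0941
finger_force: 0.0
```

{"api": "drive_tool", "payload": {
  "commands": [
    [0,0,0,0,0,0],
    [0,0,0,0,0,0],
    [0,0,0,0,0,0],
    [0,0,0,0,0,0],
    [0,0,0,0,0,0],
    [0,0,0,0,0,0]
  ],
  "gripper": 1
}}

```text
time: 6.15
tool_pos: [0.4701, -0.332, 0.007]
ee_rot: [3.142, -0.0, 1.794]
wrist_force: [-0.4, -0.7, 0.5]
width: 0.0378
finger_force: 0.0
```

{"api": "drive_tool", "payload": {
  "commands": [
    [0,0,0,0,0,0],
    [0,0,0,0,0,0],
    [0,0,0,0,0,0],
    [0,0,-0.4,0,0,0],
    [0,0,-0.8,0,0,0.7],
    [0,0,-0.9,0,0,0.7],
    [0,0,-0.9,0,0,0.7],
    [0,0,-0.9,0,0,0.7],
    [0,0,-0.9,0,0,0.7],
    [0,0,-0.6,0,0,0]
  ]
}}

```text
time: 7.4
tool_pos: [0.4706, -0.3323, 0.2267]
ee_rot: [3.138, 0.002, 1.444]
wrist_force: [1.0, -0.4, -0.5]
width: 0.0296
finger_force: 30.0
```

{"api": "drive_tool", "payload": {
  "commands": [
    [0.5,0,0,0,0,0],
    [0.9,-0.1,0,0,0,0],
    [0.9,-0.1,0,0,0,0],
    [0.9,-0.1,0,0,0,0],
    [0.9,-0.1,0,0,0,0],
    [0.9,-0.1,0,0,0,0],
    [0.9,0,0,0,0,0],
    [0.9,0,0,0,0,0],
    [0.9,0,0,0,0,0],
    [0.9,0,0,0,0,0],
    [0.5,0,0,0,0,0],
    [0,0,0,0,0,0]
  ]
}}

```text
time: 8.9
tool_pos: [0.4951, 0.0336, 0.2218]
ee_rot: [-3.139, -0.0, 1.447]
wrist_force: [0.4, 0.9, 0.1]
width: 0.0299
finger_force: 30.0
```

```bash
python3 to.py .4963 .0343 .06 82.7; python3 -c "
from h import *
s=snapshot('wrist');cv2.imwrite('pics/w1.png',s['image'])
print(proj(s,[[.4963,.0343,.027]]))"
```

```text
t 8.9 turn [-0.02 -0.    0.04] then shift [0.02 0.03 4.05] | F [0.4 0.9 0.1] w 0.0299
[[281.16168403 186.48804722]]
```

View pics/w1.png

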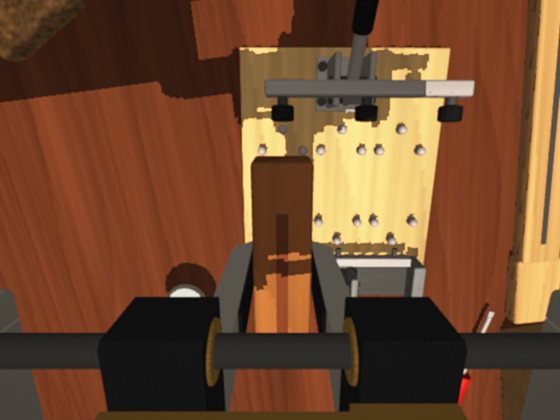

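The wrist view shows the block held straight. The post tops are clear: the +y side posts at u = 263, 303, 321, 362, 379, 421 (v ≈ 150), end posts at (282,129), (342,129), (402,129), and -y posts at (318,221), (357,221), (373,221), (412,221). I'll refine the jig pose from them.

Run:
```python
from h import *
from scipy.optimize import least_squares
s=snapshot("wrist");g=cv2.cvtColor(s["image"],cv2.COLOR_BGR2HSV)
R=cv2.Rodrigues(np.array(s["rvec"],float))[0];t=np.array(s["tvec"],float).ravel();C=-R.T@t
def ray(u,v,z):
    d=R.T@np.array([(u-s["cx"])/s["fx"],(v-s["cy"])/s["fy"],1]);return (C+d*(z-C[2])/d[2])[:2]
px=[(263,149),(303,150),(321,150),(362,150),(379,150),(421,150),(282,129),(342,129),(402,129),(318,221),(357,221),(373,221),(412,221)]
G=[(-89,42),(-43,42),(-23,42),(23,42),(43,42),(89,42),(-66,65),(0,65),(66,65),(-23,-42),(23,-42),(43,-42),(89,-42)]
low=(g[...,1]<75).astype(np.uint8)
for i,(u,v) in enumerate(px):
    m=low[v-5:v+6,u-5:u+6];yy,xx=np.nonzero(m)
    if len(xx)>5: px[i]=(u-5+xx.mean(),v-5+yy.mean())
W=np.array([ray(u,v,.024) for u,v in px]);G=np.array(G)/1000
f=lambda p:(G@np.array([[np.cos(p[2]),np.sin(p[2])],[-np.sin(p[2]),np.cos(p[2])]])+p[:2]-W).ravel()
r=least_squares(f,[.56,.026,-.127]);print(r.x[:2],np.rad2deg(r.x[2]));print((f(r.x).reshape(-1,2)*1000).round(1).tolist())
# held block top
P=cloud(s);o=get_obs();zt=o["tool_pos"][2]
m=(P[...,2]>zt+.015)&(P[...,2]<zt+.035)&(g[...,1]>120);X=P[m];print("tcp",o["tool_pos"],"block top z",np.median(X[:,2]),cv2.minAreaRect((X[:,:2]*1000).astype(np.float32)))
```

```text
[0.56175107 0.02488347] -7.314924686106965
[[-1.2, 0.5], [-0.5, 0.3], [-0.5, 0.3], [0.1, 0.3], [0.5, 0.3], [0.9, 0.2], [-0.7, 0.5], [-0.0, 0.5], [0.7, 0.4], [-0.6, -0.6], [0.1, -0.8], [0.4, -0.8], [0.9, -0.9]]
tcp [0.49551114 0.03179941 0.22227051] block top z 0.2451329997805495 ((493.0187683105469, 43.942405700683594), (92.61898040771484, 42.8841552734375), 81.61314392089844)
```

{"api": "drive_tool", "payload": {
  "commands": [
    [0.02,0.02,0.8,0,0,0],
    [0,0,0.9,0,0,0],
    [0,0,0.9,0,0,0],
    [0,0,0.8,0,0,0],
    [0,0,0.6,0,0,0],
    [0,0,0,0,0,0],
    [0,0,0,0,0,0]
  ]
}}

```text
time: 9.88
tool_pos: [0.4979, 0.0317, 0.0641]
ee_rot: [3.14, -0.0, 1.443]
wrist_force: [0.1, 0.2, -0.5]
width: 0.0295
finger_force: 30.0
```

```bash
python3 to.py .4962 .0338 .020 82.7
```

```text
t 9.88 turn [ 0.02 -0.   -0.01] then shift [ 0.05 -0.05  1.1 ] | F [ 0.1  0.2 -0.5] w 0.0295
```

{"api": "drive_tool", "payload": {
  "commands": [
    [0.03,-0.03,0.3,0,0,0],
    [0,0,0.3,0,0,0],
    [0,0,0.25,0,0,0],
    [0,0,0.2,0,0,0],
    [0,0,0,0,0,0],
    [0,0,0,0,0,0]
  ]
}}

```text
time: 10.62
tool_pos: [0.4965, 0.0336, 0.0213]
ee_rot: [3.141, -0.0, 1.444]
wrist_force: [0.1, -0.3, -0.3]
width: 0.0299
finger_force: 30.0
```

```bash
python3 to.py .4962 .0338 .020 82.7
```

```text
t 10.62 turn [ 0. -0.  0.] then shift [ 0.   -0.01  0.03] | F [ 0.1 -0.3 -0.3] w 0.0299
```

{"api": "drive_tool", "payload": {
  "commands": [
    [0,0,0.03,0,0,0],
    [0,0,0,0,0,0],
    [0,0,0,0,0,0],
    [0,0,0,0,0,0],
    [0,0,0,0,0,0],
    [0,0,0,0,0,0],
    [0,0,-0.4,0,0,0],
    [0,0,-0.9,0,0,0],
    [0,0,-0.9,0,0,0],
    [0,0,-0.9,0,0,0],
    [0,0,-0.9,0,0,-0.49],
    [0,0,-0.9,0,0,-0.49],
    [0,0,0,0,0,0]
  ],
  "gripper": 0
}}

```text
time: 12.25
tool_pos: [0.4982, 0.0336, 0.2208]
ee_rot: [3.132, 0.0, 1.542]
wrist_force: [0.3, 0.1, -0.8]
width: 0.094
finger_force: 0.0
```

{"api": "drive_tool", "payload": {
  "commands": [
    [-0.5,0.2,0,0,0,0],
    [-0.9,0.2,0,0,0,0],
    [-0.9,0.2,0,0,0,0],
    [-0.9,0.2,0,0,0,0],
    [-0.9,0.2,0,0,0,0],
    [-0.9,0.2,0,0,0,0],
    [-0.9,0.2,0,0,0,0],
    [-0.9,0.2,0,0,0,0],
    [-0.9,0.2,0,0,0,0],
    [-0.9,0.2,0,0,0,0],
    [-0.7,0,0,0,0,0],
    [0,0,0,0,0,0]
  ]
}}

```text
time: 13.75
tool_pos: [0.5644, -0.342, 0.2137]
ee_rot: [-3.139, -0.002, 1.538]
wrist_force: [0.0, -0.2, 0.3]
width: 0.0939
finger_force: 0.0
```

```bash
python3 blk.py; python3 to.py .567 -.341 .006 88.3
```

```text
[476. 169.] 1267 hue [ 16. 152.  94.] z 0.031 rect [ 778.3 -346.4] [  3.2 279.1] 4.7
[544. 181.] 2041 hue [ 15.  34. 219.] z 0.0314 rect [ 855.7 -357.6] [  9.5 253.1] 4.6
[515. 183.] 1926 hue [ 15.  34. 227.] z 0.0315 rect [ 823.8 -358.8] [  9.4 250.6] 4.6
[283. 186.] 2640 hue [ 13. 180. 228.] z 0.0301 rect [ 567.2 -341.3] [109.9  29.7] 88.4
[ 61. 200.] 2649 hue [ 86. 196. 225.] z 0.0297 rect [ 319.2 -347.5] [ 30.8 111.2] 67.4
[371. 275.] 983 hue [ 30. 198. 255.] z 0.0301 rect [ 671.5 -449. ] [ 30.3 110.9] 1.4
[ 0.5647 -0.3406  0.2142] [-3.139e+00 -2.000e-03  1.540e+00]
t 13.8 turn [-0.02 -0.02 -0.01] then shift [-0.01  0.06  5.21] | F [0.8 0.4 0.7] w 0.094
```

{"api": "drive_tool", "payload": {
  "commands": [
    [0,0.05,0.9,0,0,0],
    [0,0,0.9,0,0,0],
    [0,0,0.9,0,0,0],
    [0,0,0.9,0,0,0],
    [0,0,0.8,0,0,0],
    [0,0,0.4,0,0,0],
    [0,0,0.38,0,0,0],
    [0,0,0,0,0,0]
  ]
}}

```text
time: 14.8
tool_pos: [0.5671, -0.3399, 0.0079]
ee_rot: [-3.14, -0.001, 1.542]
wrist_force: [-0.3, 0.3, 0.6]
width: 0.0941
finger_force: 0.0
```

{"api": "drive_tool", "payload": {
  "commands": [
    [0,0,0,0,0,0],
    [0,0,0,0,0,0],
    [0,0,0,0,0,0],
    [0,0,0,0,0,0],
    [0,0,0,0,0,0],
    [0,0,0,0,0,0],
    [0,0,0,0,0,0],
    [0,0,0,0,0,0],
    [0,0,0,0,0,0]
  ],
  "gripper": 1
}}

```text
time: 15.92
tool_pos: [0.5672, -0.3406, 0.0086]
ee_rot: [-3.141, -0.0, 1.542]
wrist_force: [-0.0, -0.2, -0.8]
width: 0.0296
finger_force: 30.0
```

{"api": "drive_tool", "payload": {
  "commands": [
    [0,0,-0.4,0,0,0],
    [0,0,-0.8,0,0,0.49],
    [0,0,-0.9,0,0,0.49],
    [0,0,-0.9,0,0,0],
    [0,0,-0.9,0,0,0],
    [0,0,-0.9,0,0,0],
    [0,0,-0.6,0,0,0],
    [0.5,0,0,0,0,0],
    [0.9,0.1,0,0,0,0],
    [0.9,0.1,0,0,0,0],
    [0.9,0.1,0,0,0,0],
    [0.9,0,0,0,0,0],
    [0.9,0,0,0,0,0],
    [0.9,0,0,0,0,0],
    [0.9,0,0,0,0,0],
    [0.9,0,0,0,0,0],
    [0.9,0,0,0,0,0],
    [0.4,0,0,0,0,0],
    [0,0,0,0,0,0]
  ]
}}

```text
time: 18.3
tool_pos: [0.6243, 0.0162, 0.2239]
ee_rot: [-3.14, 0.0, 1.446]
wrist_force: [0.2, -0.5, -0.8]
width: 0.0299
finger_force: 30.0
```

```bash
python3 to.py .6272 .0170 .022 82.7;python3 blk.py scene
```

```text
t 18.3 turn [-0.01  0.    0.03] then shift [0.03 0.07 5.05] | F [ 0.2 -0.5 -0.8] w 0.0299
[114.  78.] 116 hue [  2.  194.5 104.5] z 0.0314 rect [ -74.2 -710.4] [ 74.6 201.5] 65.8
[540. 116.] 1240 hue [ 18.  31. 122.] z 0.028 rect [-73.8 749.5] [122.7 300.7] 89.6
[179. 164.] 131 hue [ 85. 147. 191.] z 0.0277 rect [ 335.4 -351.4] [32.5 76.8] 67.1
[386. 169.] 359 hue [ 16. 129. 132.] z 0.0279 rect [260.6 251.1] [98.3 59.5] 27.7
[435. 208.] 181 hue [ 17. 126. 138.] z 0.0312 rect [400.9 383.1] [171.6  74.4] 61.4
[303. 225.] 103 hue [ 14. 143. 135.] z 0.0304 rect [512.9  34.8] [108.4   8.3] 83.1
[103. 250.] 363 hue [ 26. 175. 252.] z 0.0283 rect [ 673.7 -447.5] [ 31.8 109.6] 2.3
[438. 279.] 160 hue [ 17. 128. 137.] z 0.031 rect [625.7 375.4] [  7.6 148.4] 1.7
[ 49. 286.] 212 hue [ 17. 123. 129.] z 0.0309 rect [ 798.1 -529.6] [  6.1 237.6] 4.4
[ 83. 306.] 527 hue [ 16.  29. 206.] z 0.0292 rect [ 830.4 -428.4] [ 10.6 392.4] 4.8
[ 82. 318.] 542 hue [ 16.   28.5 206. ] z 0.0292 rect [ 861.8 -419.4] [  9.8 379.7] 4.5
[ 80. 332.] 559 hue [ 16.  28. 204.] z 0.0294 rect [ 893.4 -408.3] [  9.9 363.2] 4.7
[ 90. 350.] 364 hue [ 17. 120. 132.] z 0.0309 rect [ 930.2 -378.3] [ 39.8 375.4] 10.5
[0.6244 0.015  0.2241] [-3.141e+00  1.000e-03  1.444e+00]
```

{"api": "drive_tool", "payload": {
  "commands": [
    [0.04,0.06,0.8,0,0,0],
    [0,0,0.9,0,0,0],
    [0,0,0.9,0,0,0],
    [0,0,0.8,0,0,0],
    [0,0,0.6,0,0,0],
    [0,0,0,0,0,0],
    [0,0,0,0,0,0]
  ]
}}

```text
time: 19.23
tool_pos: [0.6282, 0.0153, 0.0659]
ee_rot: [3.14, -0.0, 1.443]
wrist_force: [-0.3, 0.0, -0.6]
width: 0.0294
finger_force: 30.0
```

```bash
python3 to.py .6272 .0170 .022 82.7
```

```text
t 19.23 turn [ 0.02 -0.   -0.01] then shift [ 0.04 -0.03  1.1 ] | F [-0.3  0.  -0.6] w 0.0294
```

{"api": "drive_tool", "payload": {
  "commands": [
    [0.03,-0.02,0.3,0,0,0],
    [0,0,0.3,0,0,0],
    [0,0,0.25,0,0,0],
    [0,0,0.2,0,0,0],
    [0,0,0.06,0,0,0],
    [0,0,0,0,0,0]
  ]
}}

```text
time: 19.98
tool_pos: [0.6269, 0.0176, 0.0205]
ee_rot: [3.141, -0.0, 1.444]
wrist_force: [-0.1, -0.2, 0.6]
width: 0.0297
finger_force: 30.0
```

{"api": "drive_tool", "payload": {
  "commands": [
    [0,0,0,0,0,0],
    [0,0,0,0,0,0],
    [0,0,0,0,0,0],
    [0,0,0,0,0,0],
    [0,0,0,0,0,0],
    [0,0,0,0,0,0],
    [0,0,-0.4,0,0,0],
    [0,0,-0.9,0,0,0],
    [0,0,-0.9,0,0,0],
    [0,0,-0.9,0,0,0],
    [0,0,-0.9,0,0,0],
    [0,0,-0.9,0,0,0],
    [0,-0.8,0,0,0,0],
    [0,-0.8,0,0,0,0],
    [0,0,0,0,0,0]
  ],
  "gripper": 0
}}

```text
time: 21.85
tool_pos: [0.5624, 0.026, 0.2184]
ee_rot: [3.139, -0.0, 1.444]
wrist_force: [-0.2, -0.2, 0.5]
width: 0.0939
finger_force: 0.0
```

```bash
cat > chk.py <<'E'
from to import *
import sys
n=sys.argv[1]; s=snapshot(n);P=cloud(s);Z=P[...,2]
q=P[...,:2]-[.5617,.0254];jx=q@[.992,-.127];jy=q@[.127,.992]
hsv=cv2.cvtColor(s["image"],cv2.COLOR_BGR2HSV)
for k in(-1,0,1):
    m=(abs(jx-.066*k)<.03)&(abs(jy)<.075)&(Z>.036)&(Z<.048)&(hsv[...,1]>90)&(hsv[...,0]<25)
    if m.sum()<60: continue
    r=cv2.minAreaRect((np.stack([jx[m]-.066*k,jy[m]],1)*1000).astype(np.float32));print("slot",k+1,m.sum(),np.round(r[0],1),np.round(r[1],1),round(r[2],1),"z",np.median(Z[m]).round(4))
cv2.imwrite(f"pics/chk_{n}_{get_obs()['time']:.0f}.png",s["image"])
def st(nm,lo,hi):
    m=(abs(jx)<.05)&(jy>lo[0])&(jy<hi[0])&(Z>lo[1])&(Z<hi[1]);
    if m.sum()>5: print(nm,m.sum(),"y,z mean",jy[m].mean().round(3),Z[m].mean().round(3),"ymin/max",jy[m].min().round(3),jy[m].max().round(3))
st("lever",(-.25,.1),(-.05,.2)); st("clamp",(.06,.1),(.25,.2))
print(get_obs()["tool_pos"].round(4))
E
python3 chk.py wrist; ls pics
```

```text
slot 0 2820 [2.4 1.9] [ 30.5 109.7] 0.2 z 0.042
slot 2 2781 [ 1.5 -9.8] [128.9  30.4] 89.9 z 0.0422
lever 693 y,z mean -0.16 0.145 ymin/max -0.175 -0.135
clamp 3475 y,z mean 0.106 0.126 ymin/max 0.074 0.165
[0.5635 0.0257 0.218 ]
c0.png
c1.png
chk_wrist_22.png
last.png
scene0.png
side0.png
w1.png
```

{"api": "drive_tool", "payload": {
  "commands": [
    [0.5,0,0,0,0,0],
    [0.9,0,0,0,0,0],
    [0.9,0,0,0,0,0],
    [0.9,0,0,0,0,0],
    [0.9,0,0,0,0,0],
    [0.53,0,0,0,0,0],
    [0,0,0,0,0,0],
    [0,0,0,0,0,0]
  ]
}}

```text
time: 22.9
tool_pos: [0.587, 0.2087, 0.2162]
ee_rot: [-3.142, 0.001, 1.443]
wrist_force: [-0.9, 0.3, -1.0]
width: 0.0941
finger_force: 0.0
```

```bash
python3 to.py .5853 .2099 .105 82.7; python3 chk.py scene; python3 chk.py side
python3 - <<'E'
from h import *
import glob
s=snapshot("wrist");cv2.imwrite("pics/w2.png",s["image"]);print(proj(s,[[.5853,.2099,.124]]))
E
```

```text
t 22.9 turn [-0.    0.01 -0.  ] then shift [ 0.02 -0.05  2.78] | F [-0.9  0.3 -1. ] w 0.0941
slot 0 384 [2.7 2.8] [109.8  34.6] 89.7 z 0.0397
slot 2 473 [2.5 1.5] [109.6  33.2] 89.8 z 0.04
lever 161 y,z mean -0.154 0.13 ymin/max -0.176 -0.136
clamp 409 y,z mean 0.136 0.125 ymin/max 0.075 0.209
[0.587  0.2083 0.2163]
slot 0 226 [-0.9  6.9] [113.6  30.4] 89.6 z 0.0409
slot 2 177 [-2.3  4.4] [117.6  31.1] 89.5 z 0.0406
lever 10 y,z mean -0.164 0.152 ymin/max -0.169 -0.156
clamp 349 y,z mean 0.12 0.125 ymin/max 0.076 0.211
[0.587  0.2082 0.2164]
[[277.05165046 210.25961547]]
```

View pics/w2.png

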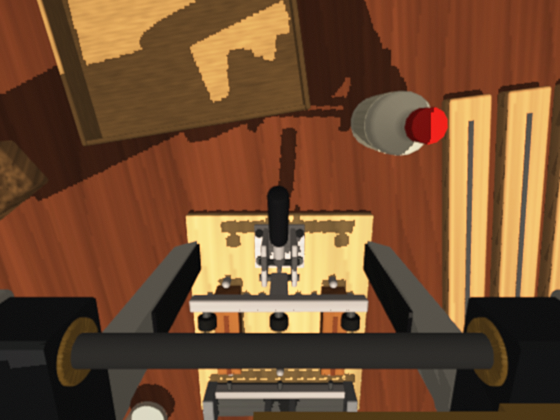

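The handle grip runs (278,190)-(278,243) and my target projects to (277,210), on its axis. Both blocks are seated. Descending over the grip.

{"api": "drive_tool", "payload": {
  "commands": [
    [0,-0.03,0.8,0,0,0],
    [0,0,0.9,0,0,0],
    [0,0,0.7,0,0,0],
    [0,0,0.38,0,0,0],
    [0,0,0,0,0,0]
  ]
}}

```text
time: 23.68
tool_pos: [0.585, 0.2088, 0.1041]
ee_rot: [-3.14, 0.001, 1.443]
wrist_force: [0.4, -0.2, 0.5]
width: 0.094
finger_force: 0.0
```

{"api": "drive_tool", "payload": {
  "commands": [
    [0,0,0,0,0,0],
    [0,0,0,0,0,0],
    [0,0,0,0,0,0],
    [0,0,0,0,0,0],
    [0,0,0,0,0,0],
    [0,0,0,0,0,0],
    [0,0,0,0,0,0],
    [0,0,0,0,0,0],
    [0,0,0,0,0,0],
    [0,0,0,0,0,0],
    [0,0,0,0,0,0]
  ],
  "gripper": 1
}}

```text
time: 25.05
tool_pos: [0.5839, 0.2098, 0.1049]
ee_rot: [-3.138, 0.0, 1.444]
wrist_force: [-5.7, 0.8, 3.5]
width: 0.0171
finger_force: 30.0
```

```bash
python3 - <<'E'
import numpy as np
p=np.linspace(.9,-.18,15);y=.1*np.sin(p);z=.1*np.cos(p)
print(np.c_[np.diff(y),-np.diff(z)].round(4)/.04)
E
python3 to.py .5853 .2099 .105 82.7
```

```text
[[-0.125  -0.1475]
 [-0.1375 -0.135 ]
 [-0.1475 -0.125 ]
 [-0.155  -0.1125]
 [-0.165  -0.1   ]
 [-0.1725 -0.0875]
 [-0.1775 -0.075 ]
 [-0.1825 -0.06  ]
 [-0.1875 -0.0475]
 [-0.19   -0.0325]
 [-0.1925 -0.0175]
 [-0.1925 -0.0025]
 [-0.1925  0.0125]
 [-0.19    0.0275]]
t 25.05 turn [-0.04  0.    0.01] then shift [ 0.01  0.03 -0.  ] | F [-5.7  0.8  3.5] w 0.0171
```

{"api": "drive_tool", "payload": {
  "commands": [
    [-0.12,0,-0.15,0,0,0],
    [-0.14,0,-0.14,0,0,0],
    [-0.15,0,-0.12,0,0,0],
    [-0.16,0,-0.11,0,0,0],
    [-0.16,0,-0.1,0,0,0],
    [-0.17,0,-0.09,0,0,0],
    [-0.18,0,-0.07,0,0,0],
    [-0.18,0,-0.06,0,0,0],
    [-0.19,0,-0.05,0,0,0],
    [-0.19,0,-0.03,0,0,0],
    [-0.19,0,-0.02,0,0,0],
    [-0.19,0,0,0,0,0],
    [-0.19,0,0.01,0,0,0],
    [-0.19,0,0.03,0,0,0],
    [0,0,0,0,0,0],
    [0,0,0,0,0,0]
  ]
}}

```text
time: 27.05
tool_pos: [0.5735, 0.1143, 0.1411]
ee_rot: [3.141, -0.0, 1.444]
wrist_force: [-0.4, -0.5, -0.4]
width: 0.0003
finger_force: 0.0
```

```bash
python3 to.py .5735 .116 .142 82.7; python3 chk.py side; python3 chk.py scene
```

```text
t 27.05 turn [ 0. -0.  0.] then shift [ 0.04 -0.01 -0.02] | F [-0.4 -0.5 -0.4] w 0.0003
slot 0 229 [-1.3  7. ] [113.7  30.7] 89.8 z 0.0407
slot 2 170 [-1.  3.] [ 31.5 114.5] 0.7 z 0.0408
lever 45 y,z mean -0.158 0.145 ymin/max -0.17 -0.149
clamp 517 y,z mean 0.114 0.141 ymin/max 0.072 0.213
[0.5735 0.1144 0.1411]
slot 0 385 [3.4 3. ] [109.8  35.3] 89.9 z 0.0396
slot 2 474 [ 1.8 -7. ] [ 34.5 126.9] 1.5 z 0.0398
lever 160 y,z mean -0.154 0.131 ymin/max -0.177 -0.135
clamp 357 y,z mean 0.141 0.126 ymin/max 0.075 0.209
[0.5735 0.1145 0.1411]
```

The grip came off and the handle fell back open; the blocks are undisturbed. I'll re-grasp lower on the handle.

{"api": "drive_tool", "payload": {
  "commands": [
    [0,0,-0.5,0,0,0],
    [0,0,-0.5,0,0,0],
    [0.7,0,0,0,0,0],
    [0.8,0,0,0,0,0],
    [0.72,0,0,0,0,0],
    [0,0,0,0,0,0],
    [0,0,0,0,0,0],
    [0,0,0,0,0,0],
    [0,0,0,0,0,0],
    [0,0,0.5,0,0,0],
    [0,0,0.7,0,0,0],
    [0,0,0.5,0,0,0],
    [0,0,0.33,0,0,0],
    [0,0,0,0,0,0]
  ],
  "gripper": 0
}}

```text
time: 28.9
tool_pos: [0.5841, 0.2019, 0.0988]
ee_rot: [-3.14, 0.001, 1.443]
wrist_force: [0.5, -0.0, -0.9]
width: 0.094
finger_force: 0.0
```

{"api": "drive_tool", "payload": {
  "commands": [
    [0,0,0,0,0,0],
    [0,0,0,0,0,0],
    [0,0,0,0,0,0],
    [0,0,0,0,0,0],
    [0,0,0,0,0,0],
    [0,0,0,0,0,0],
    [0,0,0,0,0,0],
    [0,0,0,0,0,0],
    [0,0,0,0,0,0],
    [0,0,0,0,0,0],
    [0,0,0,0,0,0],
    [0,0,0,0,0,0]
  ],
  "gripper": 1
}}

```text
time: 30.4
tool_pos: [0.583, 0.2026, 0.0998]
ee_rot: [-3.138, 0.0, 1.444]
wrist_force: [-6.2, 0.1, 1.8]
width: 0.0174
finger_force: 30.0
```

{"api": "drive_tool", "payload": {
  "commands": [
    [-0.12,0,-0.13,0,0,0],
    [-0.13,0,-0.12,0,0,0],
    [-0.14,0,-0.11,0,0,0],
    [-0.14,0,-0.1,0,0,0]
  ]
}}

```text
time: 30.9
tool_pos: [0.5806, 0.1842, 0.1149]
ee_rot: [-3.137, -0.005, 1.446]
wrist_force: [0.4, 5.9, -10.4]
width: 0.0172
finger_force: 30.0
```

{"api": "drive_tool", "payload": {
  "commands": [
    [-0.15,0,-0.08,0,0,0],
    [-0.15,0,-0.07,0,0,0],
    [-0.16,0,-0.06,0,0,0],
    [-0.16,0,-0.05,0,0,0]
  ]
}}

```text
time: 31.4
tool_pos: [0.5776, 0.1599, 0.1269]
ee_rot: [-3.138, -0.006, 1.446]
wrist_force: [-2.3, 7.1, -3.0]
width: 0.0171
finger_force: 30.0
```

{"api": "drive_tool", "payload": {
  "commands": [
    [-0.16,0,-0.04,0,0,0],
    [-0.16,0,-0.03,0,0,0],
    [-0.17,0,-0.01,0,0,0],
    [-0.17,0,0,0,0,0]
  ]
}}

```text
time: 31.9
tool_pos: [0.5764, 0.1299, 0.1322]
ee_rot: [3.139, 0.0, 1.444]
wrist_force: [0.6, 1.7, 0.0]
width: 0.0006
finger_force: 0.0
```

```bash
python3 chk.py scene
python3 - <<'E'
from h import *
s=snapshot("side");cv2.imwrite("pics/s3.png",cv2.resize(s["image"][150:310,180:360],(675,600),interpolation=2))
E
```

```text
slot 0 385 [3.6 3.3] [ 36.  109.6] 0.3 z 0.0398
slot 2 481 [ 1.9 -7.3] [ 33.  126.9] 0.6 z 0.04
lever 159 y,z mean -0.155 0.131 ymin/max -0.177 -0.136
clamp 329 y,z mean 0.146 0.124 ymin/max 0.077 0.209
[0.5764 0.129  0.1324]
```

View pics/s3.png

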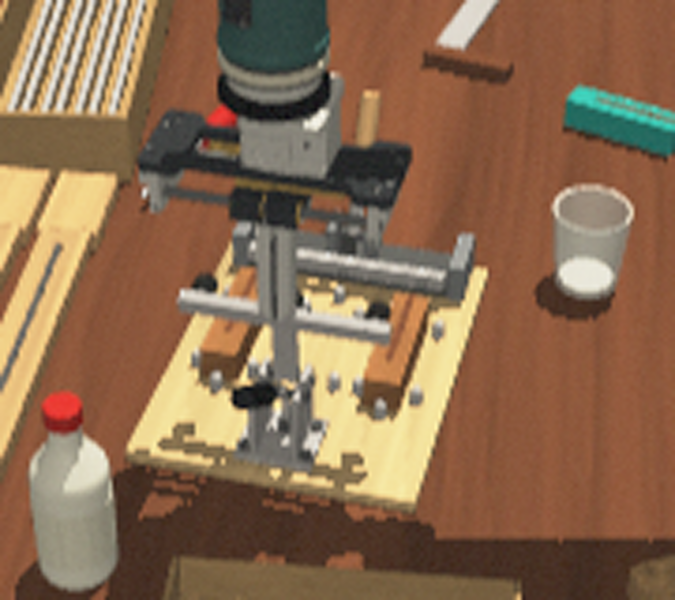

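Pinching lets the handle slip out under the spring load, so it is open again. I'll push it over from behind with shut fingers instead.

{"api": "drive_tool", "payload": {
  "commands": [
    [0,0,-0.8,0,0,0],
    [0,0,-0.9,0,0,0],
    [0.8,0,0,0,0,0],
    [0.9,0,0,0,0,0],
    [0.9,0,0,0,0,0],
    [0.75,0,0,0,0,0],
    [0,0,0.8,0,0,0],
    [0,0,0.9,0,0,0],
    [0,0,0.5,0,0,0],
    [0,0,0,0,0,0]
  ],
  "gripper": 1
}}

```text
time: 33.25
tool_pos: [0.5918, 0.2629, 0.11]
ee_rot: [-3.139, 0.002, 1.443]
wrist_force: [1.1, -0.3, 1.1]
width: 0.0005
finger_force: 0.0
```

```bash
python3 to.py .5915 .2585 .11 82.7
```

```text
t 33.25 turn [-0.03  0.02  0.  ] then shift [-0.11  0.01  0.  ] | F [ 1.1 -0.3  1.1] w 0.0005
```

{"api": "drive_tool", "payload": {
  "commands": [
    [-0.3,0,0,0,0,0],
    [-0.25,0,0,0,0,0],
    [-0.25,0,0,0,0,0],
    [-0.25,0,0,0,0,0],
    [-0.25,0,0,0,0,0],
    [-0.25,0,0,0,0,0]
  ]
}}

```text
time: 34.0
tool_pos: [0.5914, 0.2248, 0.1299]
ee_rot: [3.117, -0.051, 1.455]
wrist_force: [5.5, 41.8, 34.4]
width: 0.0002
finger_force: 22.6
```

{"api": "drive_tool", "payload": {
  "commands": [
    [-0.25,0,0,0,0,0],
    [-0.25,0,0,0,0,0],
    [-0.25,0,0,0,0,0]
  ]
}}

```text
time: 34.38
tool_pos: [0.5813, 0.1716, 0.1138]
ee_rot: [3.139, -0.0, 1.444]
wrist_force: [-0.2, -0.3, -0.5]
width: 0.0003
finger_force: 0.0
```

{"api": "drive_tool", "payload": {
  "commands": [
    [-0.25,0,0,0,0,0],
    [-0.25,0,0,0,0,0],
    [-0.25,0,0,0,0,0]
  ]
}}

```text
time: 34.75
tool_pos: [0.5769, 0.1448, 0.1111]
ee_rot: [-3.14, -0.008, 1.444]
wrist_force: [2.9, 16.9, -3.3]
width: 0.0004
finger_force: 8.0
```

```bash
python3 chk.py scene; python3 chk.py side
```

```text
slot 0 330 [2.8 3.4] [110.   34.1] 89.7 z 0.0396
slot 2 439 [2.4 1.3] [109.8  32.4] 89.2 z 0.0399
lever 162 y,z mean -0.154 0.131 ymin/max -0.178 -0.135
clamp 31 y,z mean 0.11 0.116 ymin/max 0.087 0.131
[0.577  0.1452 0.1111]
slot 0 184 [-1.   4.7] [ 30.5 116.7] 0.0 z 0.0408
slot 2 117 [-2.5  5.5] [111.3  31. ] 89.4 z 0.0408
lever 111 y,z mean -0.149 0.129 ymin/max -0.169 -0.13
clamp 271 y,z mean 0.128 0.154 ymin/max 0.097 0.137
[0.577  0.1452 0.1111]
```

Run:
```python
from h import *
a=snapshot("side")["image"][170:300,190:340];b=snapshot("scene")["image"][170:300,210:360]
cv2.imwrite("pics/s4.png",cv2.resize(np.hstack([a,b]),(798,346),interpolation=2))
```

```text
(no output)
```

View pics/s4.png

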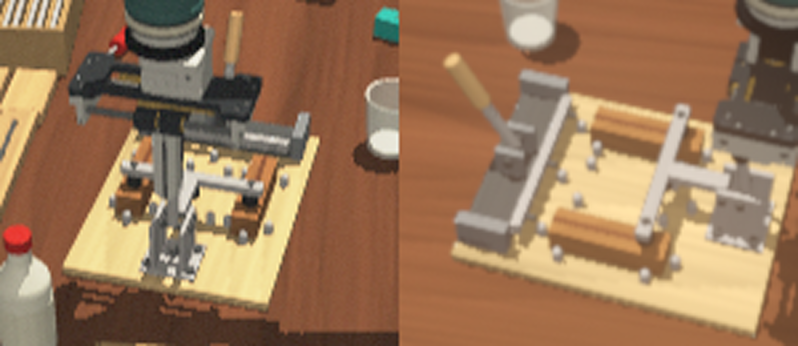

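The bar lies down over both blocks, so the clamp has gone over centre. I'll back off and move over to the far side of the lever.

{"api": "drive_tool", "payload": {
  "commands": [
    [0.4,0,0,0,0,0],
    [0.4,0,0,0,0,0],
    [0,0,-0.9,0,0,0],
    [0,0,-0.9,0,0,0],
    [0,0,-0.9,0,0,0],
    [0,0,-0.3,0,0,0],
    [-0.5,0,0,0,0,0],
    [-0.9,0,0,0,0,0],
    [-0.9,0,0,0,0,0],
    [-0.9,0,0,0,0,0],
    [-0.9,0,0,0,0,0],
    [-0.9,0,0,0,0,0],
    [-0.9,0,0,0,0,0],
    [-0.9,0,0,0,0,0],
    [-0.9,0,0,0,0,0],
    [-0.9,0,0,0,0,0],
    [-0.4,0,0,0,0,0],
    [0,0,0,0,0,0]
  ]
}}

```text
time: 37.2
tool_pos: [0.5346, -0.1836, 0.2304]
ee_rot: [-3.139, -0.001, 1.442]
wrist_force: [-0.3, 0.8, -0.3]
width: 0.0003
finger_force: 0.0
```

```bash
python3 -c "
from to import *
p=jig(0,-.205);print(p);to(*p,.105,82.7)"; python3 chk.py scene; python3 chk.py side
```

```text
[ 0.535847 -0.17746 ]
t 37.2 turn [-0.03 -0.01 -0.02] then shift [0.16 0.01 3.13] | F [-0.3  0.8 -0.3] w 0.0003
slot 0 330 [3.7 2.8] [110.4  33.4] 90.0 z 0.0397
slot 2 444 [1.6 1.4] [109.8  33.7] 90.0 z 0.0395
lever 161 y,z mean -0.154 0.13 ymin/max -0.177 -0.135
clamp 189 y,z mean 0.099 0.148 ymin/max 0.085 0.113
[ 0.535  -0.1826  0.2308]
slot 0 183 [-0.7  5.1] [113.5  30.9] 89.7 z 0.0406
slot 2 158 [-2.1  4.6] [117.   30.6] 89.9 z 0.0408
lever 111 y,z mean -0.15 0.129 ymin/max -0.172 -0.13
clamp 174 y,z mean 0.106 0.144 ymin/max 0.089 0.118
[ 0.5353 -0.1821  0.2312]
```

```bash
cat > ang.py <<'E'
from h import *
for n in("scene","side"):
    P=cloud(snapshot(n));q=P[...,:2]-[.5617,.0254];jx=q@[.992,-.127];jy=q@[.127,.992];Z=P[...,2]
    for nm,a,b,zz in(("clamp",.05,.24,.115),("lever",-.22,-.03,.1)):
        m=(abs(jx)<.02)&(jy>a)&(jy<b)&(Z>zz)&(Z<.19)
        X=np.stack([jy[m],Z[m]],1)
        if len(X)<15: continue
        u=np.linalg.svd(X-X.mean(0),full_matrices=False)[2][0];u*=np.sign(u[1])
        print(n,nm,len(X),"lean to +y",np.arctan2(u[0],u[1]).round(3),X.mean(0).round(3),"zmax",Z[m].max().round(3))
E
python3 ang.py
```

```text
scene clamp 170 lean to +y -0.178 [0.099 0.153] zmax 0.183
scene lever 161 lean to +y -0.532 [-0.154  0.131] zmax 0.157
side clamp 154 lean to +y -0.183 [0.105 0.149] zmax 0.182
side lever 112 lean to +y -0.517 [-0.149  0.129] zmax 0.155
```

Clamp is locked (lean −0.18, nominal −0.15). Now the lever.

{"api": "drive_tool", "payload": {
  "commands": [
    [0,0,0.8,0,0,0],
    [0,0,0.9,0,0,0],
    [0,0,0.9,0,0,0],
    [0,0,0.53,0,0,0],
    [0.3,0,0,0,0,0],
    [0.25,0,0,0,0,0],
    [0.25,0,0,0,0,0],
    [0.2,0,-0.05,0,0,0],
    [0.2,0,-0.05,0,0,0],
    [0.2,0,-0.05,0,0,0]
  ]
}}

```text
time: 38.65
tool_pos: [0.5429, -0.127, 0.1133]
ee_rot: [3.141, 0.0, 1.444]
wrist_force: [0.5, -3.4, 2.9]
width: 0.0007
finger_force: 1.7
```

{"api": "drive_tool", "payload": {
  "commands": [
    [0.2,0,-0.06,0,0,0],
    [0.2,0,-0.06,0,0,0],
    [0.2,0,-0.06,0,0,0],
    [0.2,0,-0.06,0,0,0]
  ]
}}

```text
time: 39.15
tool_pos: [0.5454, -0.0956, 0.1208]
ee_rot: [-3.138, 0.001, 1.444]
wrist_force: [-0.9, -5.1, -3.8]
width: 0.0004
finger_force: 2.5
```

```bash
python3 ang.py;  python3 -c "
from to import *
p=jig(0,-.095);to(*p,.13,82.7)"
```

```text
scene clamp 169 lean to +y -0.169 [0.099 0.153] zmax 0.182
scene lever 206 lean to +y 0.053 [-0.104  0.143] zmax 0.174
side clamp 149 lean to +y -0.178 [0.105 0.15 ] zmax 0.182
side lever 219 lean to +y -0.246 [-0.104  0.153] zmax 0.19
t 39.25 turn [-0.03  0.01  0.01] then shift [ 0.68  0.02 -0.22] | F [-2.5 -4.3 -2.9] w 0.0004
```

{"api": "drive_tool", "payload": {
  "commands": [
    [0.2,0,-0.05,0,0,0],
    [0.2,0,-0.05,0,0,0],
    [0.2,0,-0.05,0,0,0],
    [0.08,0,0,0,0,0],
    [0,0,0,0,0,0]
  ]
}}

```text
time: 39.88
tool_pos: [0.5486, -0.0748, 0.1277]
ee_rot: [-3.14, 0.012, 1.441]
wrist_force: [-3.5, -17.0, -3.7]
width: 0.0001
finger_force: 7.6
```

{"api": "drive_tool", "payload": {
  "commands": [
    [0.08,0,0,0,0,0],
    [0.08,0,0,0,0,0],
    [0,0,0,0,0,0]
  ]
}}

```text
time: 40.25
tool_pos: [0.5487, -0.0739, 0.1276]
ee_rot: [-3.139, 0.023, 1.438]
wrist_force: [-4.3, -28.0, -4.9]
width: 0.0003
finger_force: 12.7
```

```bash
python3 ang.py
```

```text
scene clamp 168 lean to +y -0.175 [0.099 0.152] zmax 0.182
scene lever 182 lean to +y 0.318 [-0.082  0.139] zmax 0.172
side clamp 152 lean to +y -0.189 [0.105 0.15 ] zmax 0.182
side lever 208 lean to +y -0.19 [-0.083  0.155] zmax 0.189
```

The force rises with no further movement, so the lever is at its stop (lean ≈0.33). Retreating with it, then lifting.

{"api": "drive_tool", "payload": {
  "commands": [
    [-0.3,0,0,0,0,0],
    [-0.3,0,0,0,0,0],
    [-0.3,0,0.05,0,0,0],
    [-0.3,0,0.05,0,0,0],
    [-0.3,0,0.05,0,0,0],
    [-0.3,0,0,0,0,0],
    [-0.3,0,0,0,0,0],
    [-0.4,0,0,0,0,0],
    [-0.5,0,0,0,0,0],
    [-0.5,0,0,0,0,0],
    [-0.3,0,0,0,0,0],
    [0,0,-0.8,0,0,0],
    [0,0,-0.9,0,0,0],
    [0,0,-0.9,0,0,0],
    [0,0,-0.4,0,0,0],
    [0,0,0,0,0,0]
  ]
}}

```text
time: 42.35
tool_pos: [0.5321, -0.2134, 0.2433]
ee_rot: [3.139, 0.001, 1.444]
wrist_force: [0.9, -0.3, -0.4]
width: 0.0006
finger_force: 0.0
```

```bash
python3 ang.py; python3 chk.py scene;  python3 -c "
from to import *
p=jig(0,.03);to(*p,.235,82.7)"
```

```text
scene clamp 170 lean to +y -0.173 [0.099 0.153] zmax 0.18
scene lever 163 lean to +y -0.545 [-0.154  0.13 ] zmax 0.157
side clamp 153 lean to +y -0.174 [0.105 0.149] zmax 0.187
side lever 113 lean to +y -0.527 [-0.149  0.129] zmax 0.157
slot 0 323 [3.8 3.2] [109.3  35.2] 88.8 z 0.0397
slot 2 440 [ 2.1 -8.9] [ 33.6 130.5] 0.8 z 0.0399
lever 163 y,z mean -0.154 0.13 ymin/max -0.176 -0.135
clamp 189 y,z mean 0.099 0.148 ymin/max 0.085 0.113
[ 0.531  -0.2127  0.24  ]
t 42.5 turn [-0.03 -0.01  0.  ] then shift [6.77 0.01 0.13] | F [-0.3 -0.  -1. ] w 0.001
```

{"api": "drive_tool", "payload": {
  "commands": [
    [0.6,0,0,0,0,0],
    [0.9,0,0,0,0,0],
    [0.9,0,0,0,0,0],
    [0.9,0,0,0,0,0],
    [0.9,0,0,0,0,0],
    [0.9,0,0,0,0,0],
    [0.9,0,0,0,0,0],
    [0.77,0,0,0,0,0],
    [0,0,0.8,0,0,0],
    [0,0,0.8,0,0,0],
    [0,0,0.7,0,0,0],
    [0,0,0.2,0,0,0],
    [0.2,0,0,0,0,0],
    [0.2,0,0,0,0,0],
    [0.2,0,0,0,0,0],
    [0.2,0,0,0,0,0],
    [0.2,0,0,0,0,0],
    [0.2,0,0,0,0,0]
  ]
}}

```text
time: 44.75
tool_pos: [0.572, 0.1023, 0.1428]
ee_rot: [3.141, 0.003, 1.443]
wrist_force: [-2.6, -5.8, 5.4]
width: 0.0003
finger_force: 3.1
```

{"api": "drive_tool", "payload": {
  "commands": [
    [0.2,0,0,0,0,0],
    [0.2,0,0,0,0,0]
  ]
}}

```text
time: 45.0
tool_pos: [0.5745, 0.1178, 0.1436]
ee_rot: [3.14, 0.003, 1.443]
wrist_force: [-1.3, -5.7, 4.3]
width: 0.0008
finger_force: 2.8
```

{"api": "drive_tool", "payload": {
  "commands": [
    [0.2,0,0,0,0,0],
    [0.2,0,0,0,0,0],
    [0.15,0,0,0,0,0]
  ]
}}

```text
time: 45.38
tool_pos: [0.5766, 0.1423, 0.1416]
ee_rot: [-3.14, -0.002, 1.445]
wrist_force: [0.7, -0.2, 0.3]
width: 0.0005
finger_force: 0.0
```

```bash
python3 ang.py; python3 -c "
from to import *
p=jig(0,.11);to(*p,.235,82.7)"
```

```text
scene clamp 275 lean to +y 1.252 [0.125 0.138] zmax 0.169
scene lever 162 lean to +y -0.539 [-0.154  0.131] zmax 0.155
side clamp 268 lean to +y -1.411 [0.137 0.15 ] zmax 0.19
side lever 76 lean to +y -0.559 [-0.154  0.137] zmax 0.155
t 45.48 turn [-0.02 -0.01  0.02] then shift [-0.18  0.01 -2.34] | F [ 0.4 -0.8  0.5] w 0.0009
```

{"api": "drive_tool", "payload": {
  "commands": [
    [0,0,-0.8,0,0,0],
    [0,0,-0.9,0,0,0],
    [0,0,-0.4,0,0,0],
    [-0.6,0.3,0,0,0,0],
    [-0.6,0.4,0,0,0,0],
    [-0.6,0.4,0,0,0,0],
    [-0.6,0.4,0,0,0,0],
    [-0.5,0.15,0,0,0,0],
    [0,0,0,0,0,0],
    [0,0,0,0,0,0]
  ],
  "gripper": 0
}}

```text
time: 46.72
tool_pos: [0.6272, 0.0182, 0.2262]
ee_rot: [-3.141, -0.001, 1.444]
wrist_force: [-0.2, -0.8, 0.1]
width: 0.0935
finger_force: 0.0
```

```bash
python3 ang.py; python3 chk.py wrist; python3 to.py .6272 .0170 .02 82.7
```

```text
scene clamp 241 lean to +y 1.559 [0.143 0.128] zmax 0.142
scene lever 160 lean to +y -0.549 [-0.154  0.131] zmax 0.155
side clamp 177 lean to +y 1.516 [0.131 0.128] zmax 0.142
side lever 111 lean to +y -0.482 [-0.148  0.129] zmax 0.156
slot 0 2764 [2.5 2. ] [ 31.  109.9] 0.1 z 0.0418
slot 2 2619 [1.6 0.1] [109.8  29.9] 89.8 z 0.0421
lever 585 y,z mean -0.16 0.145 ymin/max -0.176 -0.135
clamp 3450 y,z mean 0.107 0.126 ymin/max 0.074 0.167
[0.6274 0.0185 0.2266]
t 46.88 turn [ 0.   -0.    0.02] then shift [-0.04  0.    5.16] | F [-0.2  0.7  0.9] w 0.0938
```

Clamp is open and the blocks are still in place. Picking up the slot 2 block.

{"api": "drive_tool", "payload": {
  "commands": [
    [-0.03,0.02,0.9,0,0,0],
    [0,0,0.9,0,0,0],
    [0,0,0.9,0,0,0],
    [0,0,0.9,0,0,0],
    [0,0,0.8,0,0,0],
    [0,0,0.5,0,0,0],
    [0,0,0.24,0,0,0],
    [0,0,0,0,0,0]
  ]
}}

```text
time: 47.88
tool_pos: [0.6284, 0.0164, 0.0208]
ee_rot: [3.142, -0.0, 1.444]
wrist_force: [0.0, 1.0, 0.1]
width: 0.0939
finger_force: 0.0
```

{"api": "drive_tool", "payload": {
  "commands": [
    [0,0,0,0,0,0],
    [0,0,0,0,0,0],
    [0,0,0,0,0,0],
    [0,0,0,0,0,0],
    [0,0,0,0,0,0],
    [0,0,0,0,0,0],
    [0,0,0,0,0,0],
    [0,0,0,0,0,0],
    [0,0,0,0,0,0],
    [0,0,-0.4,0,0,0],
    [0,0,-0.8,0,0,0],
    [0,0,-0.9,0,0,0],
    [0,0,-0.9,0,0,0],
    [0,0,-0.9,0,0,0],
    [0,0,-0.9,0,0,0],
    [0,0,-0.5,0,0,0],
    [0,0,0,0,0,0]
  ],
  "gripper": 1
}}

```text
time: 50.0
tool_pos: [0.6294, 0.0161, 0.2364]
ee_rot: [3.135, -0.001, 1.444]
wrist_force: [-0.2, 0.2, -1.1]
width: 0.0296
finger_force: 30.0
```

Run:
```python
from to import *
print("to tray mid"); to(.520,.366,.225,91.2)
```

```text
to tray mid
t 50.0 turn [ 0.07 -0.   -1.48] then shift [ 8.8  -2.55  0.29] | F [-0.2  0.2 -1.1] w 0.0296
```

{"api": "drive_tool", "payload": {
  "commands": [
    [0,0,0,0,0,-0.74],
    [0,0,0,0,0,-0.74],
    [0.4,-0.1,0,0,0,0],
    [0.9,-0.2,0,0,0,0],
    [0.9,-0.2,0,0,0,0],
    [0.9,-0.2,0,0,0,0],
    [0.9,-0.2,0,0,0,0],
    [0.9,-0.2,0,0,0,0],
    [0.9,-0.2,0,0,0,0],
    [0.9,-0.2,0,0,0,0],
    [0.9,-0.2,0,0,0,0],
    [0.8,-0.2,0,0,0,0],
    [0.4,-0.15,0,0,0,0],
    [0,0,0,0,0,0]
  ]
}}

```text
time: 51.75
tool_pos: [0.5379, 0.3673, 0.2322]
ee_rot: [-3.141, 0.001, 1.593]
wrist_force: [0.6, 0.1, -0.6]
width: 0.0298
finger_force: 30.0
```

Run:
```python
from to import *
to(.54,.366,.016,91.2)
s=snapshot("wrist");cv2.imwrite("pics/w5.png",s["image"])
```

```text
t 51.75 turn [-0.01  0.01  0.02] then shift [-0.03  0.05  5.4 ] | F [ 0.6  0.1 -0.6] w 0.0298
```

View pics/w5.png

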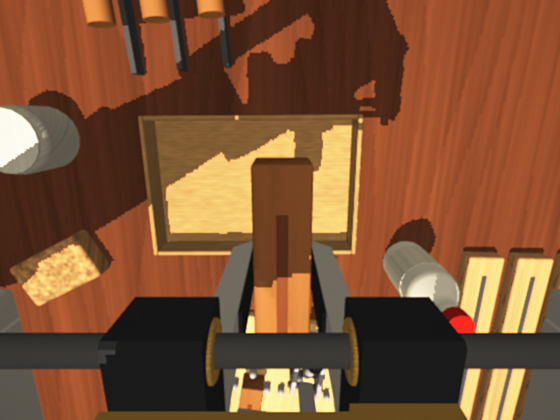

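The tray interior spans about (160–352, 122–245) and the block is centred over it at (282,186). Lowering it.

{"api": "drive_tool", "payload": {
  "commands": [
    [0,0.03,0.8,0,0,0],
    [0,0,0.9,0,0,0],
    [0,0,0.9,0,0,0],
    [0,0,0.9,0,0,0],
    [0,0,0.8,0,0,0],
    [0,0,0.6,0,0,0],
    [0,0,0.3,0,0,0],
    [0,0,0.2,0,0,0],
    [0,0,0,0,0,0]
  ]
}}

```text
time: 52.92
tool_pos: [0.5404, 0.3661, 0.0169]
ee_rot: [3.141, -0.0, 1.591]
wrist_force: [-0.5, -0.1, -1.0]
width: 0.0298
finger_force: 30.0
```

{"api": "drive_tool", "payload": {
  "commands": [
    [0,0,0,0,0,0],
    [0,0,0,0,0,0],
    [0,0,0,0,0,0],
    [0,0,0,0,0,0],
    [0,0,-0.4,0,0,0],
    [0,0,-0.9,0,0,0],
    [0,0,-0.9,0,0,0],
    [0,0,-0.9,0,0,0],
    [0,0,-0.9,0,0,0],
    [0,0,-0.9,0,0,0],
    [0,0,-0.5,0,0,0],
    [0,0,0,0,0,0]
  ],
  "gripper": 0.4
}}

```text
time: 54.42
tool_pos: [0.541, 0.367, 0.2367]
ee_rot: [3.136, -0.003, 1.592]
wrist_force: [0.2, 0.1, 0.8]
width: 0.0566
finger_force: 0.0
```

```bash
python3 to.py .4962 .0338 .225 82.7; python3 blk.py wrist; python3 chk.py scene
```

```text
t 54.42 turn [ 0.06 -0.04  1.48] then shift [-8.4  -0.05  0.29] | F [0.2 0.1 0.8] w 0.0566
[ 55. 136.] 337 hue [21. 49. 88.] z 0.0309 rect [284.4 416.7] [26.5 68.6] 6.8
[348. 182.] 217 hue [ 16. 152.  92.] z 0.0311 rect [621.4 368.8] [  0.7 147.5] 1.5
[158. 200.] 585 hue [ 16. 151.  77.] z 0.0309 rect [422.7 361.9] [ 64.3 149.9] 1.8
[280. 183.] 2091 hue [ 14. 179. 229.] z 0.035 rect [542.6 367. ] [ 29.9 109.4] 1.4
[ 53. 271.] 3433 hue [ 17. 151. 231.] z 0.0294 rect [258.3 250.6] [101.   59.7] 28.0
[281. 246.] 293 hue [ 16. 152.  89.] z 0.0312 rect [545.8 291.1] [119.6   1.5] 1.8
[396. 255.] 176 hue [ 21.  62. 121.] z 0.0307 rect [690.6 279. ] [54.5 21.1] 38.7
[250. 382.] 123 hue [ 12. 177.  73.] z 0.0309 rect [505.5  89.5] [ 3.1 29.8] 83.1
[0.5404 0.3666 0.2343] [ 3.139e+00 -1.000e-03  1.592e+00]
slot 0 383 [2.1 3.1] [109.3  34.7] 89.8 z 0.0397
lever 162 y,z mean -0.154 0.131 ymin/max -0.176 -0.135
clamp 405 y,z mean 0.137 0.125 ymin/max 0.075 0.209
[0.5399 0.3663 0.2326]
```

{"api": "drive_tool", "payload": {
  "commands": [
    [0,0,0,0,0,0.74],
    [0,0,0,0,0,0.74],
    [-0.4,0,0,0,0,0],
    [-0.9,0,0,0,0,0],
    [-0.9,0,0,0,0,0],
    [-0.9,0,0,0,0,0],
    [-0.9,0,0,0,0,0],
    [-0.9,0,0,0,0,0],
    [-0.9,0,0,0,0,0],
    [-0.9,0,0,0,0,0],
    [-0.9,0,0,0,0,0],
    [-0.6,-0.05,0,0,0,0],
    [-0.2,0,0,0,0,0],
    [0,0,0,0,0,0]
  ]
}}

```text
time: 56.28
tool_pos: [0.4951, 0.0331, 0.2323]
ee_rot: [-3.141, -0.0, 1.443]
wrist_force: [0.0, 0.8, -0.5]
width: 0.0564
finger_force: 0.0
```

```bash
python3 to.py .4975 .0350 .02 82.7; python3 chk.py wrist
```

```text
t 56.27 turn [-0.01 -0.   -0.  ] then shift [0.06 0.05 5.31] | F [ 0.   0.8 -0.5] w 0.0564
slot 0 2560 [2.4 1.8] [ 30.1 109.3] 0.1 z 0.0421
lever 520 y,z mean -0.158 0.141 ymin/max -0.176 -0.135
clamp 3369 y,z mean 0.107 0.126 ymin/max 0.074 0.166
[0.4953 0.0336 0.2324]
```

{"api": "drive_tool", "payload": {
  "commands": [
    [0.04,0.04,0.8,0,0,0],
    [0,0,0.9,0,0,0],
    [0,0,0.9,0,0,0],
    [0,0,0.9,0,0,0],
    [0,0,0.9,0,0,0],
    [0,0,0.6,0,0,0],
    [0,0,0.3,0,0,0],
    [0,0,0,0,0,0]
  ]
}}

```text
time: 57.32
tool_pos: [0.4969, 0.0354, 0.0201]
ee_rot: [-3.14, -0.0, 1.445]
wrist_force: [-0.6, 0.4, -0.2]
width: 0.0566
finger_force: 0.0
```

{"api": "drive_tool", "payload": {
  "commands": [
    [0,0,0,0,0,0],
    [0,0,0,0,0,0],
    [0,0,0,0,0,0],
    [0,0,0,0,0,0],
    [0,0,0,0,0,0],
    [0,0,0,0,0,0],
    [0,0,-0.4,0,0,0],
    [0,0,-0.8,0,0,0],
    [0,0,-0.9,0,0,0],
    [0,0,-0.9,0,0,0],
    [0,0,-0.9,0,0,0],
    [0,0,-0.9,0,0,0],
    [0,0,-0.5,0,0,0],
    [0,0,0,0,0,-0.74],
    [0,0,0,0,0,-0.74],
    [0,0,0,0,0,0]
  ],
  "gripper": 1
}}

```text
time: 59.32
tool_pos: [0.4972, 0.0347, 0.2329]
ee_rot: [-3.142, -0.0, 1.591]
wrist_force: [0.2, -0.0, -0.3]
width: 0.0297
finger_force: 30.0
```

```bash
python3 to.py .457 .366 .016 91.2
```

```text
t 59.33 turn [-0.   -0.   -0.01] then shift [ 8.3  -0.83  5.42] | F [ 0.2 -0.  -0.3] w 0.0297
```

{"api": "drive_tool", "payload": {
  "commands": [
    [0.4,0,0,0,0,0],
    [0.9,-0.1,0,0,0,0],
    [0.9,-0.1,0,0,0,0],
    [0.9,-0.1,0,0,0,0],
    [0.9,-0.1,0,0,0,0],
    [0.9,-0.1,0,0,0,0],
    [0.9,-0.1,0,0,0,0],
    [0.9,-0.1,0,0,0,0],
    [0.9,-0.1,0,0,0,0],
    [0.5,-0.03,0,0,0,0],
    [0.2,0,0,0,0,0],
    [0,0,0,0,0,0],
    [0,0,0,0,0,0]
  ]
}}

```text
time: 60.95
tool_pos: [0.4575, 0.365, 0.2329]
ee_rot: [3.141, 0.0, 1.59]
wrist_force: [0.8, 0.8, -0.6]
width: 0.0301
finger_force: 30.0
```

```bash
python3 to.py .457 .366 .0155 91.2
```

```text
t 60.95 turn [ 0.    0.   -0.01] then shift [ 0.02 -0.01  5.43] | F [ 0.8  0.8 -0.6] w 0.0301
```

{"api": "drive_tool", "payload": {
  "commands": [
    [0,0,0.8,0,0,0],
    [0,0,0.9,0,0,0],
    [0,0,0.9,0,0,0],
    [0,0,0.9,0,0,0],
    [0,0,0.8,0,0,0],
    [0,0,0.6,0,0,0],
    [0,0,0.3,0,0,0],
    [0,0,0.2,0,0,0],
    [0,0,0,0,0,0]
  ]
}}

```text
time: 62.08
tool_pos: [0.4574, 0.3659, 0.017]
ee_rot: [3.141, -0.0, 1.591]
wrist_force: [-0.2, -0.8, 0.1]
width: 0.0298
finger_force: 30.0
```

{"api": "drive_tool", "payload": {
  "commands": [
    [0,0,0,0,0,0],
    [0,0,0,0,0,0],
    [0,0,0,0,0,0],
    [0,0,0,0,0,0],
    [0,0,-0.4,0,0,0],
    [0,0,-0.9,0,0,0],
    [0,0,-0.9,0,0,0],
    [0,0,-0.9,0,0,0],
    [0,0,-0.9,0,0,0],
    [0,0,-0.9,0,0,0],
    [0,0,-0.5,0,0,0],
    [0,0,0,0,0,0],
    [0,0,0,0,0,0]
  ],
  "gripper": 0.4
}}

```text
time: 63.7
tool_pos: [0.4568, 0.3657, 0.2321]
ee_rot: [-3.141, 0.001, 1.592]
wrist_force: [-0.8, 0.9, -0.0]
width: 0.0564
finger_force: 0.0
```

```bash
python3 blk.py wrist; python3 ang.py;python3 - <<'E'
from h import *
cv2.imwrite("pics/f.png",snapshot("scene")["image"])
E
```

```text
[131. 136.] 223 hue [20. 49. 89.] z 0.031 rect [285.1 416.5] [25.4 68. ] 6.2
[223. 180.] 182 hue [ 16. 151.  78.] z 0.0311 rect [391.4 366.2] [  0.8 140.8] 1.6
[412. 201.] 674 hue [ 16. 152.  94.] z 0.031 rect [614.2 352.5] [167.3  68.1] 64.9
[282. 184.] 2134 hue [ 14. 179. 228.] z 0.035 rect [459.6 366.3] [ 30.1 109.7] 1.1
[354. 184.] 2127 hue [ 13. 180. 226.] z 0.035 rect [542.5 366.8] [ 30.5 109.8] 1.4
[120. 270.] 3289 hue [ 18. 146. 240.] z 0.0296 rect [258.5 250.7] [100.1  59.8] 27.9
[281. 248.] 300 hue [ 16. 151.  86.] z 0.0309 rect [460.1 288.4] [118.8   1.8] 1.4
[464. 259.] 244 hue [ 21.  62. 120.] z 0.0309 rect [688.1 275.1] [55.5 24. ] 53.5
[0.4566 0.3656 0.2314] [-3.140e+00  1.000e-03  1.592e+00]
scene clamp 245 lean to +y 1.56 [0.144 0.128] zmax 0.142
scene lever 163 lean to +y -0.561 [-0.154  0.13 ] zmax 0.155
side clamp 85 lean to +y 1.479 [0.167 0.129] zmax 0.142
```

View pics/f.png

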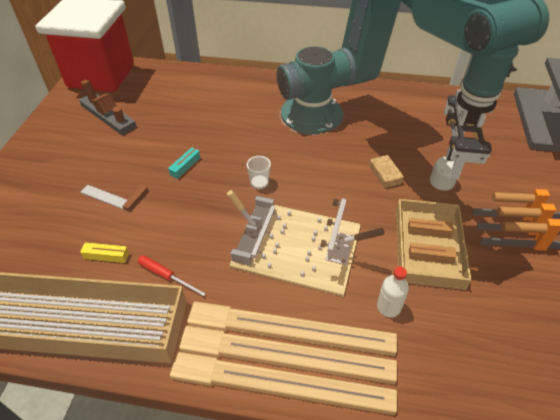

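Both blocks lie flat in the tray at (430,225) and (432,250), the clamp is open at (370,236), the lever is home at (240,205), and the glue stands at (394,293). No third block is visible anywhere. Handing in.

```bash
python3 -c "
from bench import close_job
print(close_job())"
```

```text
the job is handed in; nothing more can be done
None
```

I handed the job in at about 64 s: both blocks present were jigged, clamped, punched and laid flat side by side in the tray, with the clamp open, the lever home and the glue bottle upright; the verdict was not shown, the clamp took three tries to close, and the wrist force peaked near 54 N on the third (finger push), which may count if it falls under the 40 N body-contact limit.

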